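Change the bench dust extractor's filter, reload its batteries and switch it on

TASK

Change the filter of the bench dust extractor: unlock the old cartridge (push it in against its spring, turn it a quarter turn anticlockwise, lift it out) and stand it upright on the floor of the wooden tray, then fit the new cartridge: push it in, turn it a quarter turn clockwise, and let it spring up into its lock. Only then plug every battery pack that lies on the bench fully home into a dock bay of its own, and last of all flick the toggle switch over to the far side. Leave the other things on the bench where they are.

Things in the scene. Friction and masses are not known exactly. Their poses are not given: they have to be found in the camera images.
- extractor: fixed grey dust extractor, 120 mm (its x) by 330 mm (its y) by 100 mm tall; x points away from the robot at yaw 0, y left. Along its top from left (+y) to right: the round bayonet well, three battery bays in a black dock, the toggle switch. Origin: centre of the underside
- well (a point): centre of the bayonet well's mouth, level with the extractor's top, with the extractor's axes. Steel rim 8 mm thick, 56 mm opening, two 17.4 mm wide lug slots along +x and -x. Lugs enter along x (either way round), pass under the rim, turn 90 degrees clockwise seen from above to end stops (lugs along y); let go, the spring lifts them 4 mm into pockets: locked, origin 20 mm below this point
- plunger (a joint): travel of the sprung plate in the well, m: 0 = up, 0.015 = bottomed, 0.006 under a locked cartridge. It meets a cartridge's underside 14 mm below the well's mouth and pushes up with 3 N there, 7 N locked, 12 N at the bottom. A cartridge turns freely only while its origin is 25 to 28 mm below the mouth (plunger 0.011 to 0.014)
- old_filter: used cartridge, locked in the well at the start. Both cartridges: 66 mm tall, 160 g, round body 52 mm across; 60 mm cap 30 to 36 mm up; two steel lugs (12 mm wide, 10 to 16 mm up) out to 38 mm from the axis along +x and -x; on top a grip bar 50 mm long (along x, in line with the lugs), 16 mm wide, 36 to 66 mm up. Origin: centre of the underside, z up
- new_filter: new filter cartridge, standing on the bench in front of the extractor, the same shape as old_filter. Origin: centre of the underside; x along the lugs and grip bar
- tray: fixed open wooden tray, 150 by 150 mm outside, 30 mm tall, walls and floor 5 mm, for the old cartridge; origin: centre of its underside
- pack0: black battery pack block with a steel foot, standing on the bench to the robot's right, 46 mm (its x) by 38 mm (its y) by 50 mm tall, about 220 g, most of it in the steel foot; two or all three of the packs are present. Origin: centre of the underside
- pack1: black battery pack block with a steel foot, standing on the bench to the robot's right, 46 mm (its x) by 38 mm (its y) by 50 mm tall, about 220 g, most of it in the steel foot; two or all three of the packs are present. Origin: centre of the underside
- pack2: black battery pack block with a steel foot, standing on the bench to the robot's right, 46 mm (its x) by 38 mm (its y) by 50 mm tall, about 220 g, most of it in the steel foot; two or all three of the packs are present. Origin: centre of the underside
- bay0 (a point): centre of the mouth of a dock bay, level with the extractor's top; axes as well. A rectangular hole 48.5 mm (x) by 40.5 mm (y), 18 mm deep, with a small chamfer: a pack plugs in upright, its x along the bay's x (either way round), and stands 32 mm out when home. Bays are 48 mm apart along y; any pack fits any bay
- bay1 (a point): centre of the mouth of a dock bay, level with the extractor's top; axes as well. A rectangular hole 48.5 mm (x) by 40.5 mm (y), 18 mm deep, with a small chamfer: a pack plugs in upright, its x along the bay's x (either way round), and stands 32 mm out when home. Bays are 48 mm apart along y; any pack fits any bay
- bay2 (a point): centre of the mouth of a dock bay, level with the extractor's top; axes as well. A rectangular hole 48.5 mm (x) by 40.5 mm (y), 18 mm deep, with a small chamfer: a pack plugs in upright, its x along the bay's x (either way round), and stands 32 mm out when home. Bays are 48 mm apart along y; any pack fits any bay
- switch (a joint): toggle switch on the right end of the extractor: 0 = off, leaning to the extractor's -x (towards the robot) by 0.5 rad, 1.0 = on, leaning to +x by 0.5 rad; it turns about the extractor's y and stays where left (under 2 N at the tip)
- switch_tip (a point): centre of the 26 mm ball at the end of the 45 mm toggle lever; the pivot stands 22 mm above the extractor's top
- glue: bystander: glue bottle, 60 mm across, 170 mm tall; origin at its underside
- discs: bystander: stack of small red discs, 40 mm across, 39 mm tall; origin at its underside
- gauge: bystander: wooden marking gauge, block 70 by 50 by 20 mm with a 14 mm stem up to 120 mm; origin at its underside
- driver: bystander: screwdriver lying behind the extractor; origin at its underside
There are look-alikes about, which are no part of the job. Leave any blue or green look-alike of the pack1 alone.

How it is judged:
By the outcome, as a careful person would: the job done as asked, in the order asked, and still so for the second after the job is handed in, with the robot touching nothing.
Of pack0, pack1, pack2 only 2 to 3 are there at a start; the rules pass over those that are not, and their reading is None.
At some moment in a run one of pack0, pack1, pack2, new_filter may be knocked a few centimetres aside while the robot is not near it.
It also fails if it takes over 210 s, if anything falls off the work surface, if the arm or the gripper's body presses on something with over 40 N, if the wrist force passes 120 N, or if a joint passes its speed limit or range.

ROBOT

A 6-joint arm with a two-finger parallel gripper is mounted at the origin on the work surface. World frame = base frame: x ahead of the robot, y to its left, z up, the work surface at z = 0. Lengths are in mm, angles in rad, forces in N, time in s.
With the tool pointing down it reaches from about 350 to 775 mm from the base axis. Payload 7.3 kg.
Tool frame: the origin (TCP) lies midway between the tips of the shut fingers; the grasp point (between the pads) lies 19 mm behind it; z points along the fingers, y is the direction in which the jaws open and shut (so a half turn about z gives the same grasp; the last joint's range is limited). The gripper opens to 92 mm and grips with 3 to 60 N. Pads are 19 mm wide; open, the fingers measure 130 mm over their backs; the gripper's body (75 mm by 190 mm) begins 47 mm behind the grasp point.
Start: joints at [-1.341, 0.342, 1.524, -0, 1.275, -0.146], TCP at [192.707, -488.374, 226.741] pointing down, gripper open.
Joint ranges: [-2.53, 2.53], [-0.77, 2.02], [0.04, 2.7], [-1, 4.14], [0.28, 2.66], [-3.11, 3.11]. Speed limits (rad/s): [2.57, 2.57, 3.14, 3.14, 3.14, 3.14].

INTERFACE

Orientations are given as [roll, pitch, yaw] about the fixed x, y, z axes, in that order (R = Rz(yaw) Ry(pitch) Rx(roll)).
In Python, from plant import sensors, imaging, ticket gives the robot as it stands. The module is installed in compiled form; this text tells all that it offers.
- The arm moves only by the tool arm_command, never from a script. Its argument "increments" is one flat list of numbers, 5 for each row, row after row: the closure, from 0 (fully open) to 1 (shut), then the shift along the tool's x, y, z in mm, then the turn about the tool's z in degrees. In form: [hand, dx, dy, dz, spin, hand, dx, dy, dz, spin, ...]. A call has 1 to 20 rows; each row is the pose to reach, as a shift and turn from the pose commanded when the call began, along the tool's axes at that moment; what a row does not reach only later rows make up. A row lasts 1/8 s, in which the tool goes at most 62.5 mm and 10.7 degrees, less where a joint would pass 70% of its speed; a pose out of reach is approached as far as the arm can. A call with a gripper value outside its range is refused whole. The fingers move at their own pace and stop on an object; the grip force is fixed at half the most. Time passes only in rows, so rows that repeat a pose let the fingers close. It gives the time, the measured TCP pose, the force and the opening at its end, in the units of the state.
- sensors.get_obs(): the state, without advancing time (a new reading comes with each control period).
- imaging.capture(name): name is "scene" or "top" or "wrist"; returns the picture (384x512x3 uint8, blue, green, red); there is no depth.
- imaging.calibration(name): a dict with "fx", "fy", "cx", "cy" (pixels), "world_to_cam" (4x4, takes a point from world to camera coordinates); the wrist camera has in their place "hand_eye" (4x4, takes a point from camera to tool coordinates, whose origin is the TCP and whose axes are the flange's). Camera axes: x right, y down, z forward; pixel columns grow to the right and rows downward; lengths in mm; the calibration is good to about 2 mm. A picture is of the moment at which its call begins: read the wrist's pose just before it. calibration takes no time and is no camera call.
- ticket.close_job(): hands the job in, once; it reports no verdict.
The state is a dict: "time": time; "joint_positions": joint angles; "dq": joint speeds; "tau": joint torques, N m; "tool_pos": TCP position; "tcp_rot": TCP orientation; "contact_force": force on the tool from outside, world axes, zero at the start; "moment": the same for the moment, N m; "grip_width": finger opening in mm.
Only numpy, scipy, OpenCV 4.12 (cv2) and the standard library are available. Lean on these libraries where they do the work, as an engineer would, in place of code of your own. Each camera call takes 0.05 s, during which the arm holds its last target. There are 200 camera calls.

## Working session

There is one attempt and no reset: what is moved stays moved. The work goes in short steps, Python scripts to look and compute and a tool call to move; the robot and the scene stay as the last step left them, time stands still between calls to the robot, and variables do not carry over. Pictures are saved under pics/ and viewed, about 12 in all and at most 16, crops included, and the job is handed in when it is done.

Besides the shell and the picture viewer there is one more tool, called after "Call:" by a JSON object that holds its "fn" and its "kwargs". arm_command: Moves the arm, as the interface text tells. Its arguments: {"type":"object","properties":{"increments":{"type":"array","items":{"type":"number"}}},"required":["increments"]}

```bash
mkdir -p pics; python3 - <<'E'
from plant import sensors, imaging
import cv2,numpy as np
print(sensors.get_obs())
for n in("scene","top","wrist"):
    im=imaging.capture(n);cv2.imwrite(f"pics/{n}0.png",im)
    c=imaging.calibration(n);print(n,{k:np.round(v,4).tolist() for k,v in c.items()})
a=cv2.imread("pics/scene0.png");b=cv2.imread("pics/top0.png")
cv2.imwrite("pics/top0b.png",cv2.resize(b,(800,600),interpolation=cv2.INTER_CUBIC))
cv2.imwrite("pics/scene0b.png",cv2.resize(a,(800,600),interpolation=cv2.INTER_CUBIC))
E
```

```text
{'time': 0.0, 'joint_positions': array([-1.34097778e+00,  3.42716050e-01,  1.52504889e+00, -3.81666541e-05,
        1.27537825e+00, -1.46004524e-01]), 'dq': array([ 0.00046287, -0.00059607,  0.00139621,  0.0005823 ,  0.00340731,
       -0.00107354]), 'tau': array([-1.98570298e-03, -4.31247675e+01, -2.44218439e+01,  7.17400247e-02,
        5.59888990e-02, -8.35908418e-05]), 'tool_pos': array([ 192.60647732, -487.94389368,  226.03729998]), 'tcp_rot': array([-3.14005331e+00, -1.89473961e-04,  3.75834069e-01]), 'contact_force': array([0.21656112, 0.66120517, 0.45502532]), 'moment': array([-0.01895423, -0.03296406,  0.01273363]), 'grip_width': 91.63508594679573}
scene {'fx': 434.8656, 'fy': 434.8656, 'cx': 258.403, 'cy': 186.7002, 'world_to_cam': [[-0.829, 0.5591, -0.0107, 481.8368], [0.4297, 0.6246, -0.6521, -163.4293], [-0.3579, -0.5452, -0.7581, 1349.8679], [0.0, 0.0, 0.0, 1.0]]}
top {'fx': 489.5559, 'fy': 489.5559, 'cx': 254.5116, 'cy': 190.5428, 'world_to_cam': [[-0.0045, -0.9997, 0.0248, -31.5498], [-0.9895, 0.0008, -0.1445, 565.2055], [0.1444, -0.0251, -0.9892, 1224.4054], [0.0, 0.0, 0.0, 1.0]]}
wrist {'fx': 297.9026, 'fy': 297.9026, 'cx': 258.1092, 'cy': 191.9727, 'hand_eye': [[0.0001, -0.954, -0.2999, 80.9585], [1.0, 0.0, 0.0001, 0.4079], [-0.0001, -0.2999, 0.954, -157.0647], [0.0, 0.0, 0.0, 1.0]]}
```

View pics/top0b.png

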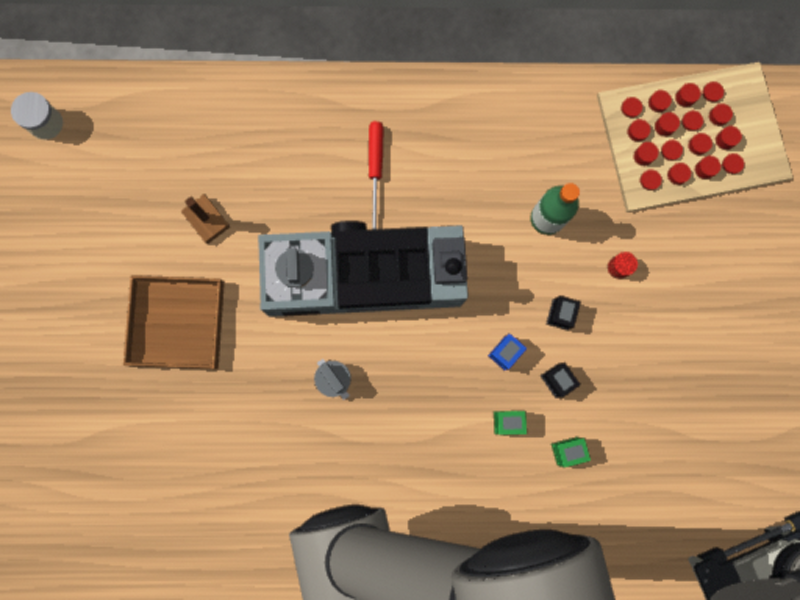

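View pics/scene0b.png

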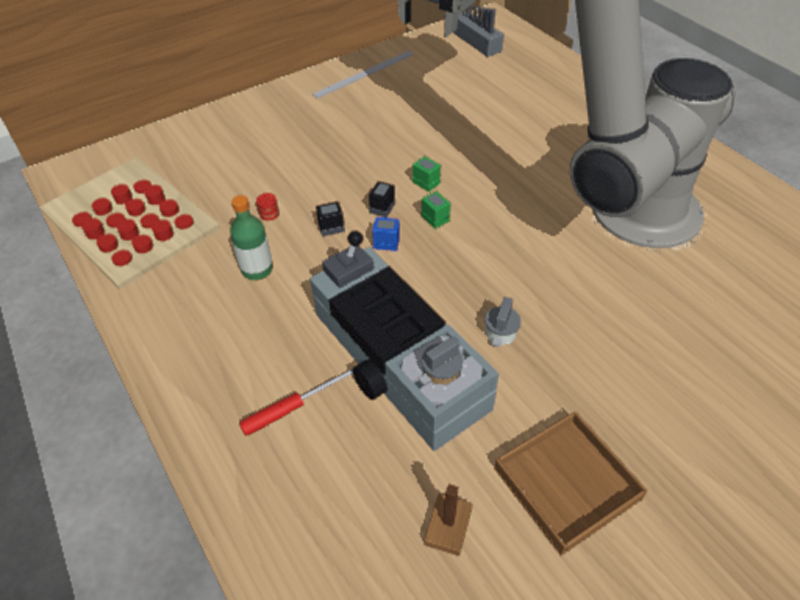

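Top view (800x600): extractor centre about (363,270), old filter grip (293,266), new filter (332,378), tray (177,323), black packs at (563,312) and (561,380). Look-alikes: blue (508,351), green (510,422) and (571,452), and a grey cylinder (33,110). The new filter is the one with a grip bar in front of the extractor. I'll check this in close crops.

```bash
cat > h.py <<'E'
import numpy as np,cv2
from plant import sensors, imaging
def ray(n,u,v):
    c=imaging.calibration(n);T=np.linalg.inv(c["world_to_cam"])
    d=T[:3,:3]@[(u-c["cx"])/c["fx"],(v-c["cy"])/c["fy"],1];return T[:3,3],d
def at(n,u,v,z):
    o,d=ray(n,u,v);return o+d*(z-o[2])/d[2]
def proj(n,p):
    c=imaging.calibration(n);q=c["world_to_cam"]@np.r_[p,1];return np.array([c["fx"]*q[0]/q[2]+c["cx"],c["fy"]*q[1]/q[2]+c["cy"]])
E
python3 - <<'E'
import cv2
b=cv2.imread("pics/top0.png")
cv2.imwrite("pics/c1.png",cv2.resize(b[140:260,160:310],(750,600),interpolation=cv2.INTER_CUBIC))
cv2.imwrite("pics/c2.png",cv2.resize(b[180:300,300:400],(500,600),interpolation=cv2.INTER_CUBIC))
E
```

```text
(no output)
```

View pics/c1.png

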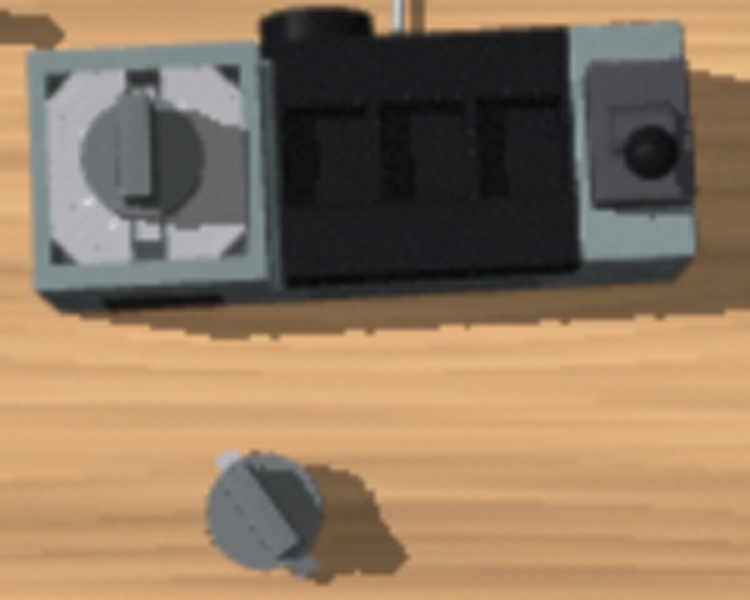

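View pics/c2.png

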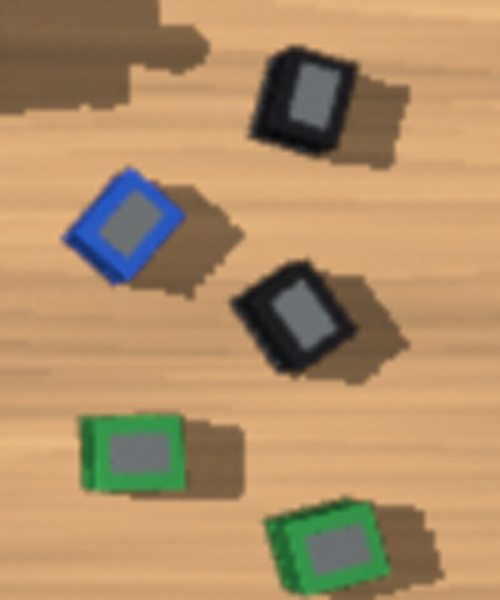

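Crops: both packs at (363,199) and (361,243) in the original top image are plainly black with a grey label. The blue and two green blocks differ in colour. The new filter has steel lugs at crop (228,460) and (305,568). The old one's grip bar looks like it runs along the extractor's x, in line with the slots, which doesn't fit "locked". I'll check it with the wrist camera.

```bash
python3 - <<'E'
from h import *
np.set_printoptions(precision=1,suppress=True)
c1=lambda x,y:(160+x/5,140+y/5); c2=lambda x,y:(300+x/5,180+y/5)
P=[at("top",*c1(*p),100) for p in[(28,57),(683,22),(695,258),(38,290)]]
print("ext corners",*P,"centre",np.mean(P,0),"len",np.linalg.norm(P[0]-P[1]),np.linalg.norm(P[1]-P[2]))
y=(P[0]+P[3]-P[1]-P[2])/2;print("yaw",np.degrees(np.arctan2(-y[0],y[1])))
for s in[(143,78),(148,228)]:print("slot",at("top",*c1(*s),96))
print("bar ends old z146",at("top",*c1(137,92),146),at("top",*c1(137,200),146))
print("new bar ends z66",at("top",*c1(237,466),66),at("top",*c1(291,552),66))
print("new lug",at("top",*c1(228,460),16),at("top",*c1(303,568),16))
print("packA",at("top",*c2(316,97),50),[at("top",*c2(*q),50)[:2] for q in[(293,48),(357,65),(332,152),(278,135)]])
print("packB",at("top",*c2(304,313),50),[at("top",*c2(*q),50)[:2] for q in[(307,262),(355,330),(303,368),(255,298)]])
s=1.5625
print("tray",[at("top",u/s,v/s,30)[:2] for u,v in[(131,276),(222,280),(220,369),(125,364)]])
print("tip",at("top",*c1(652,152),160))
E
```

```text
ext corners [655.  188.8 100. ] [ 673.3 -137.5  100. ] [ 553.8 -141.5  100. ] [538.3 181.4 100. ] centre [605.1  22.8 100. ] len 326.84239996518596 119.50546286862246
yaw 2.9855059714293657
slot [645.2 132.1  96. ]
slot [569.6 128.6  96. ]
bar ends old z146 [627.4 129.3 146. ] [575.2 128.5 146. ]
new bar ends z66 [454.   85.7  66. ] [411.2  58.5  66. ]
new lug [460.  94.  16.] [404.2  54.7  16. ]
packA [ 540.6 -312.8   50. ] [array([ 566.1, -301.7]), array([ 557.2, -334.7]), array([ 512.1, -320. ]), array([ 520.9, -292.4])]
packB [ 429.9 -302.6   50. ] [array([ 455.8, -305. ]), array([ 421.2, -328.3]), array([ 402.2, -301. ]), array([ 437.6, -277.8])]
tray [array([603.7, 409.9]), array([596.9, 259.3]), array([449. , 258.3]), array([457.7, 413. ])]
tip [ 595.8 -115.   160. ]
```

Call:
{"fn": "arm_command", "kwargs": {"increments": [0, 100, -70, -30, 3, 0, 300, -210, -30, 9, 0, 611, -423, -30, 18.5, 0, 611, -423, -30, 18.5, 0, 611, -423, -30, 18.5, 0, 611, -423, -30, 18.5, 0, 611, -423, -30, 18.5, 0, 611, -423, -30, 18.5, 0, 611, -423, -30, 18.5, 0, 611, -423, -30, 18.5, 0, 611, -423, -30, 18.5, 0, 611, -423, -30, 18.5, 0, 611, -423, -30, 18.5, 0, 611, -423, -30, 18.5, 0, 611, -423, -30, 18.5, 0, 611, -423, -30, 18.5, 0, 611, -423, -30, 18.5]}}

```text
time: 2.28
tool_pos: [605.7, 128.6, 257.1]
tcp_rot: [3.142, -0.001, 0.052]
contact_force: [1.1, 0.1, -0.7]
grip_width: 91.6
```

```bash
cat >> h.py <<'E'
from scipy.spatial.transform import Rotation as R
def wrist(name):
    o=sensors.get_obs();im=imaging.capture("wrist");cv2.imwrite(f"pics/{name}.png",im)
    c=imaging.calibration("wrist");T=np.eye(4);T[:3,:3]=R.from_euler("xyz",o["tcp_rot"]).as_matrix();T[:3,3]=o["tool_pos"]
    M=T@c["hand_eye"];np.save(f"pics/{name}.npy",M)
    print({k:np.round(o[k],2).tolist() for k in("time","tool_pos","tcp_rot","contact_force","grip_width","joint_positions")});return im
def wat(name,u,v,z):
    M=np.load(f"pics/{name}.npy");c=imaging.calibration("wrist")
    d=M[:3,:3]@[(u-c["cx"])/c["fx"],(v-c["cy"])/c["fy"],1];o=M[:3,3];return o+d*(z-o[2])/d[2]
def wproj(name,p):
    M=np.linalg.inv(np.load(f"pics/{name}.npy"));c=imaging.calibration("wrist");q=M@np.r_[p,1]
    return np.array([c["fx"]*q[0]/q[2]+c["cx"],c["fy"]*q[1]/q[2]+c["cy"]])
E
python3 -c "
from h import *
im=wrist('w1');cv2.imwrite('pics/w1b.png',cv2.resize(im,(800,600),interpolation=cv2.INTER_CUBIC))"
```

```text
{'time': 2.28, 'tool_pos': [605.72, 128.61, 257.15], 'tcp_rot': [3.14, -0.0, 0.05], 'contact_force': [1.12, 0.1, -0.72], 'grip_width': 91.57, 'joint_positions': [0.09, 0.5, 1.19, -0.0, 1.45, 1.6]}
```

View pics/w1b.png

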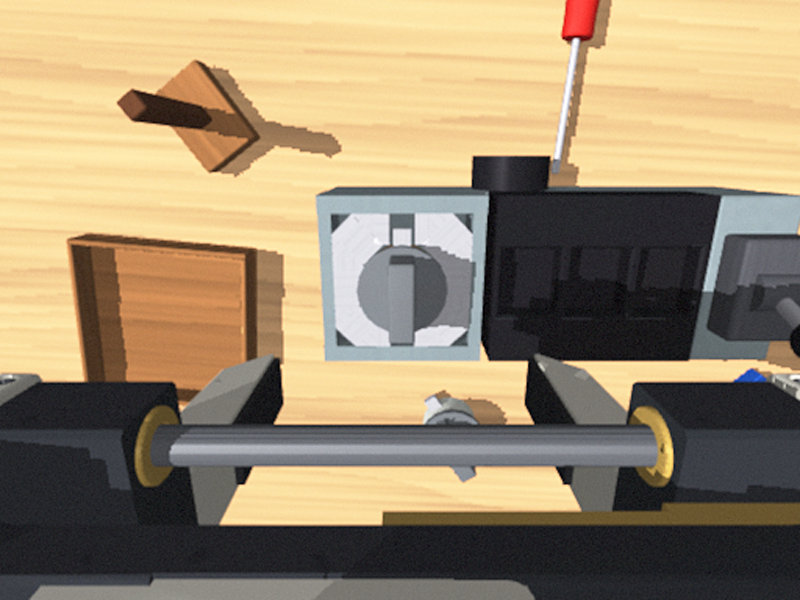

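Wrist view: the old filter's bar runs along the slots (bar u≈400, v 258–345), with something bright in the far slot at (403,237). I'll enlarge it and measure.

```bash
python3 - <<'E'
from h import *
np.set_printoptions(precision=1,suppress=True)
im=cv2.imread('pics/w1.png')
cv2.imwrite('pics/w1c.png',cv2.resize(im[115:235,200:320],(600,600),interpolation=cv2.INTER_CUBIC))
s=1.5625
for z in(92,96,102):print(z,"bright",wat('w1',403/s,229/s,z),wat('w1',403/s,245/s,z),"slot end",wat('w1',402/s,212/s,100))
print("ext corners",*[wat('w1',u/s,v/s,100) for u,v in[(318,195),(490,193),(481,359),(325,360)]])
E
```

```text
92 bright [637.1 129.8  92. ] [625.9 129.2  92. ] slot end [649.7 131.1 100. ]
96 bright [637.7 129.9  96. ] [626.7 129.3  96. ] slot end [649.7 131.1 100. ]
102 bright [638.7 129.9 102. ] [627.8 129.3 102. ] slot end [649.7 131.1 100. ]
ext corners [657.9 187.1 100. ] [665.1  73.8 100. ] [545.6  67.5 100. ] [538.9 182.3 100. ]
```

View pics/w1c.png

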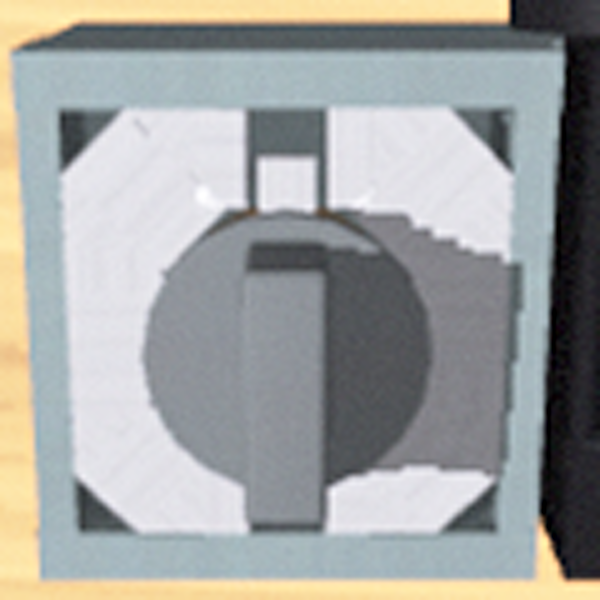

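```bash
python3 - <<'E'
from h import *
np.set_printoptions(precision=1,suppress=True)
f=lambda x,y:(200+x/5,115+y/5)
Q=[wat('w1',*f(*p),100) for p in[(60,108),(515,108),(497,532),(78,532)]];print("rim sq",*Q,np.mean(Q,0))
for z in(146,149,152,156):
    a,b=wat('w1',*f(287,270),z),wat('w1',*f(284,525),z);print(z,a,b,np.linalg.norm(a-b),(a+b)/2, (wat('w1',*f(246,400),z)-wat('w1',*f(325,400),z))[1])
    a,b=at('top',160+137/5,140+92/5,z),at('top',160+137/5,140+200/5,z);print('   top',a,b,(a+b)/2)
print("slot edges",wat('w1',*f(246,130),100),wat('w1',*f(327,130),100))
for z in (96,102):print("lug",wat('w1',*f(257,157),z),wat('w1',*f(318,157),z))
E
```

```text
rim sq [646.3 178.3 100. ] [651.2  83.4 100. ] [555.5  78.2 100. ] [550.6 173.7 100. ] [600.9 128.4 100. ]
146 [624.7 129.7 146. ] [574.  127.6 146. ] 50.7542646471125 [599.4 128.6 146. ] 14.939021936142396
   top [627.4 129.3 146. ] [575.2 128.5 146. ] [601.3 128.9 146. ]
149 [625.4 129.7 149. ] [575.3 127.7 149. ] 50.18666745121165 [600.4 128.7 149. ] 14.77195524688166
   top [626.8 129.  149. ] [574.7 128.2 149. ] [600.8 128.6 149. ]
152 [626.1 129.7 152. ] [576.5 127.7 152. ] 49.61907025531081 [601.3 128.7 152. ] 14.60488855762091
   top [626.2 128.6 152. ] [574.2 127.9 152. ] [600.2 128.3 152. ]
156 [627.  129.8 156. ] [578.2 127.8 156. ] 48.86227399410964 [602.6 128.8 156. ] 14.382132971939939
   top [625.3 128.2 156. ] [573.6 127.4 156. ] [599.4 127.8 156. ]
slot edges [643.7 139.3 100. ] [644.6 122.3 100. ]
lug [637.5 136.8  96. ] [638.2 123.8  96. ]
lug [638.5 136.7 102. ] [639.1 124.  102. ]
```

The lug is 12–13 mm wide, reaches 38 mm from the axis and sits in the slot. So the old cartridge looks unlocked already, unless the lift shows otherwise. Grasp it gently and test.

Call:
{"fn": "arm_command", "kwargs": {"increments": [0.4, -4.7, 0, 40, 0, 0.4, -4.7, 0, 90, 0, 0.4, -4.7, 0, 120, 0, 0.4, -4.7, 0, 132, 0, 0.4, -4.7, 0, 135, 0, 0.4, -4.7, 0, 135, 0, 1, -4.7, 0, 135, 0, 1, -4.7, 0, 135, 0, 1, -4.7, 0, 135, 0, 1, -4.7, 0, 135, 0, 1, -4.7, 0, 135, 0, 1, -4.7, 0, 135, 0]}}

```text
time: 3.82
tool_pos: [601.3, 129.1, 121.9]
tcp_rot: [3.142, -0.001, 0.053]
contact_force: [0.3, 0.8, 2.1]
grip_width: 15.8
```

```bash
python3 -c "
from h import *
wrist('w2')"
```

```text
{'time': 3.82, 'tool_pos': [601.32, 129.13, 121.86], 'tcp_rot': [3.14, -0.0, 0.05], 'contact_force': [0.29, 0.84, 2.12], 'grip_width': 15.84, 'joint_positions': [0.09, 0.6, 1.41, -0.0, 1.14, 1.6]}
```

Call:
{"fn": "arm_command", "kwargs": {"increments": [1, 0, 0, -1, 0, 1, 0, 0, -2, 0, 1, 0, 0, -3, 0, 1, 0, 0, -4, 0]}}

```text
time: 4.38
tool_pos: [600.9, 129.1, 125.5]
tcp_rot: [3.141, 0.001, 0.053]
contact_force: [-0.7, -0.4, -1.0]
grip_width: 15.7
```

Call:
{"fn": "arm_command", "kwargs": {"increments": [1, 0, 0, -3, 0, 1, 0, 0, -6, 0, 1, 0, 0, -10, 0, 1, 0, 0, -15, 0, 1, 0, 0, -15, 0]}}

```text
time: 5.0
tool_pos: [601.5, 129.1, 141.3]
tcp_rot: [3.142, -0.001, 0.053]
contact_force: [0.5, 0.0, -0.9]
grip_width: 15.8
```

```bash
python3 -c "
from h import *
im=wrist('w3');cv2.imwrite('pics/w3b.png',cv2.resize(im[100:260,160:360],(800,640))[:600])"
```

```text
{'time': 5.0, 'tool_pos': [601.46, 129.13, 141.34], 'tcp_rot': [3.14, -0.0, 0.05], 'contact_force': [0.54, 0.04, -0.89], 'grip_width': 15.82, 'joint_positions': [0.09, 0.58, 1.38, -0.0, 1.18, 1.6]}
```

View pics/w3b.png

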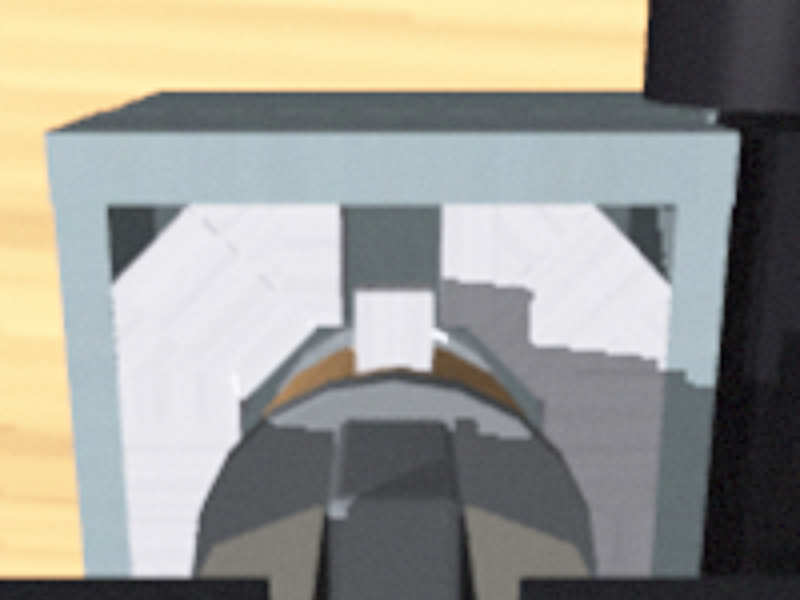

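The old filter lifts freely: the body is rising out and the lug is clear of the slot. It was not actually locked. Carry it to the tray.

Call:
{"fn": "arm_command", "kwargs": {"increments": [1, 0, 0, -30, 0, 1, 0, 0, -60, 0, 1, -10, -35, -60, 0, 1, -25, -80, -60, 0, 1, -38, -125, -60, 0, 1, -51, -170, -60, 0, 1, -63.5, -210, -60, 0, 1, -63.5, -210, -60, 0, 1, -63.5, -210, -60, 0, 1, -63.5, -210, -20, 0, 1, -63.5, -210, 30, 0, 1, -63.5, -210, 70, 0, 1, -63.5, -210, 84, 0, 1, -63.5, -210, 84, 0, 1, -63.5, -210, 84, 0]}}

```text
time: 6.92
tool_pos: [528.0, 335.7, 58.7]
tcp_rot: [-3.14, -0.003, 0.052]
contact_force: [-1.0, 0.1, -1.2]
grip_width: 15.8
```

Call:
{"fn": "arm_command", "kwargs": {"increments": [1, 0, 0, 3, 0, 1, 0, 0, 6, 0, 1, 0, 0, 9, 0, 1, 0, 0, 9, 0]}}

```text
time: 7.42
tool_pos: [526.4, 335.4, 47.3]
tcp_rot: [3.141, 0.001, 0.053]
contact_force: [-0.2, -0.1, -1.3]
grip_width: 15.7
```

Call:
{"fn": "arm_command", "kwargs": {"increments": [1, 0, 0, 2, 0, 1, 0, 0, 4, 0, 1, 0, 0, 5, 0, 1, 0, 0, 5, 0]}}

```text
time: 7.92
tool_pos: [526.6, 335.4, 42.6]
tcp_rot: [3.141, 0.0, 0.053]
contact_force: [-0.3, 0.3, -1.5]
grip_width: 16.0
```

Call:
{"fn": "arm_command", "kwargs": {"increments": [1, 0, 0, 1, 0, 1, 0, 0, 1.5, 0, 1, 0, 0, 1.5, 0]}}

```text
time: 8.3
tool_pos: [526.7, 335.5, 41.4]
tcp_rot: [3.142, -0.0, 0.053]
contact_force: [-0.1, -0.7, 0.3]
grip_width: 15.6
```

Call:
{"fn": "arm_command", "kwargs": {"increments": [1, 0, 0, 0.5, 0, 0.55, 0, 0, 0.5, 0, 0.55, 0, 0, 0.5, 0, 0.55, 0, 0, 0.5, 0, 0.55, 0, 0, -20, 0, 0.55, 0, 0, -60, 0, 0.55, 0, 0, -120, 0, 0.55, -20, 50, -140, -10, 0.55, -45, 100, -140, -20, 0.55, -65, 150, -140, -30, 0.55, -85, 200, -140, -40, 0.55, -108, 258, -140, -50, 0.55, -108, 258, -140, -60, 0.55, -108, 258, -140, -70, 0.55, -108, 258, -140, -80, 0.55, -108, 258, -140, -90, 0.55, -108, 258, -140, -90, 0.55, -108, 258, -140, -90, 0.55, -108, 258, -140, -90]}}

```text
time: 10.68
tool_pos: [432.3, 72.1, 181.1]
tcp_rot: [-3.141, 0.0, 1.622]
contact_force: [-0.3, 1.1, 0.0]
grip_width: 41.4
```

Call:
{"fn": "arm_command", "kwargs": {"increments": [0.55, 0, 0, 0, -10, 0.55, 0, 0, 0, -20, 0.55, 0, 0, 0, -30, 0.55, 0, 0, 0, -40, 0.55, 0, 0, 0, -50, 0.55, 0, 0, 0, -60, 0.55, 0, 0, 0, -70, 0.55, 0, 0, 0, -80, 0.55, 0, 0, 0, -90, 0.55, 0, 0, 0, -100, 0.55, 0, 0, 0, -110, 0.55, 0, 0, 0, -119.3, 0.55, 0, 0, 0, -119.3, 0.55, 0, 0, 0, -119.3]}}

```text
time: 12.42
tool_pos: [432.4, 72.1, 181.2]
tcp_rot: [-3.142, -0.0, -2.581]
contact_force: [-0.4, 0.1, 0.9]
grip_width: 41.7
```

```bash
python3 -c "
from h import *
im=wrist('w4');t=imaging.capture('top')
t=cv2.resize(t[120:320,50:410],(720,400));cv2.imwrite('pics/t4.png',t)
cv2.imwrite('pics/w4b.png',cv2.resize(im,(800,600),interpolation=cv2.INTER_CUBIC))"
```

```text
{'time': 12.42, 'tool_pos': [432.37, 72.12, 181.17], 'tcp_rot': [-3.14, -0.0, -2.58], 'contact_force': [-0.4, 0.1, 0.89], 'grip_width': 41.75, 'joint_positions': [-0.01, 0.23, 1.82, -0.0, 1.09, -2.14]}
```

View pics/w4b.png

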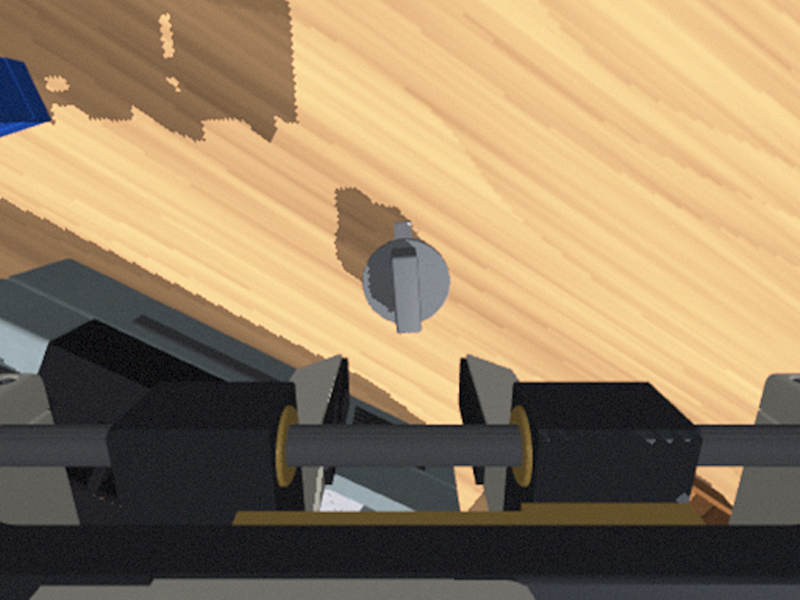

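New filter under the hand: bar top ends at (404,257) and (409,331), lug at (403,228).

```bash
python3 - <<'E'
from h import *
np.set_printoptions(precision=2,suppress=True)
s=1.5625
a,b=wat('w4',404/s,257/s,66),wat('w4',409/s,331/s,66);print(a,b,(a+b)/2,np.linalg.norm(a-b),np.degrees(np.arctan2(*(b-a)[1::-1])))
im=cv2.imread('pics/w4.png')[120:230,220:300];cv2.imwrite('pics/w4c.png',cv2.resize(im,(440,600),interpolation=cv2.INTER_CUBIC))
E
```

```text
[412.56  59.79  66.  ] [450.82  87.53  66.  ] [431.69  73.66  66.  ] 47.264588640505465 35.94679333504065
```

View pics/w4c.png

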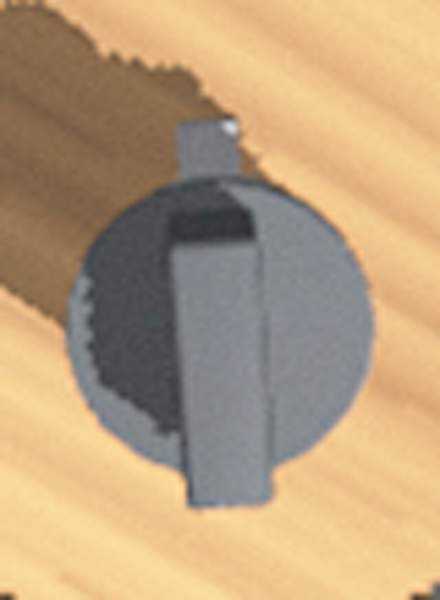

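```bash
python3 - <<'E'
from h import *
np.set_printoptions(precision=2,suppress=True)
f=lambda x,y,z:wat('w4',220+x/5.5,120+y/5.4545,z)
C=[f(*p,66) for p in[(170,245),(255,238),(272,500),(187,508)]]
a,b=(C[0]+C[1])/2,(C[2]+C[3])/2
print((a+b)/2,np.linalg.norm(a-b),np.linalg.norm(C[0]-C[1]),np.degrees(np.arctan2(*(b-a)[1::-1])))
print("cap",f(221,328,36),"r",np.linalg.norm(f(68,328,36)-f(373,328,36))/2,"lug",f(208,120,16))
E
```

```text
[431.85  73.78  66.  ] 48.037470839419065 14.429745926538079 35.763211280636526
cap [431.24  73.59  36.  ] r 29.11134488747314 lug [401.14  51.75  16.  ]
```

Call:
{"fn": "arm_command", "kwargs": {"increments": [0.55, -0.2, 1.8, 40, -3.7, 0.55, -0.2, 1.8, 90, -3.7, 0.55, -0.2, 1.8, 120, -3.7, 0.55, -0.2, 1.8, 135, -3.7, 0.55, -0.2, 1.8, 143, -3.7, 0.55, -0.2, 1.8, 143, -3.7, 1, -0.2, 1.8, 143, -3.7, 1, -0.2, 1.8, 143, -3.7, 1, -0.2, 1.8, 143, -3.7, 1, -0.2, 1.8, 143, -3.7, 1, -0.2, 1.8, 143, -3.7]}}

```text
time: 13.9
tool_pos: [431.9, 73.7, 38.5]
tcp_rot: [-3.141, 0.001, -2.513]
contact_force: [-1.4, -0.2, 4.5]
grip_width: 15.6
```

Call:
{"fn": "arm_command", "kwargs": {"increments": [1, 0, 0, -5, 0, 1, 0, 0, -30, 0, 1, 0, 0, -80, 0, 1, 0, 0, -140, 0, 1, 0, 0, -140, 0, 1, 0, 0, -140, 0]}}

```text
time: 14.65
tool_pos: [430.9, 73.8, 177.5]
tcp_rot: [3.141, -0.001, -2.513]
contact_force: [-0.7, -0.9, -1.6]
grip_width: 15.8
```

Call:
{"fn": "arm_command", "kwargs": {"increments": [1, -30, -10, 0, 5, 1, -70, -23, 0, 12, 1, -110, -36, 0, 20, 1, -150, -49, 0, 28, 1, -169.5, -55.1, 0, 33, 1, -169.5, -55.1, 0, 33, 1, -169.5, -55.1, 0, 33, 1, -169.5, -55.1, 0, 33, 1, -169.5, -55.1, 0, 33]}}

```text
time: 15.78
tool_pos: [600.6, 128.7, 178.5]
tcp_rot: [-3.141, 0.0, -3.088]
contact_force: [0.2, 0.2, -0.9]
grip_width: 15.7
```

```bash
python3 - <<'E'
from h import *
im=wrist('w5')
np.set_printoptions(precision=1,suppress=True)
v=np.zeros((600,800,3),np.uint8)
c=imaging.capture('scene');cv2.imwrite('pics/s5.png',c)
cv2.imwrite('pics/w5b.png',cv2.resize(im[60:260,130:380],(750,600),interpolation=cv2.INTER_CUBIC))
E
```

```text
{'time': 15.78, 'tool_pos': [600.65, 128.68, 178.48], 'tcp_rot': [-3.14, 0.0, -3.09], 'contact_force': [0.22, 0.24, -0.92], 'grip_width': 15.71, 'joint_positions': [0.09, 0.54, 1.34, -0.0, 1.26, -1.54]}
```

View pics/w5b.png

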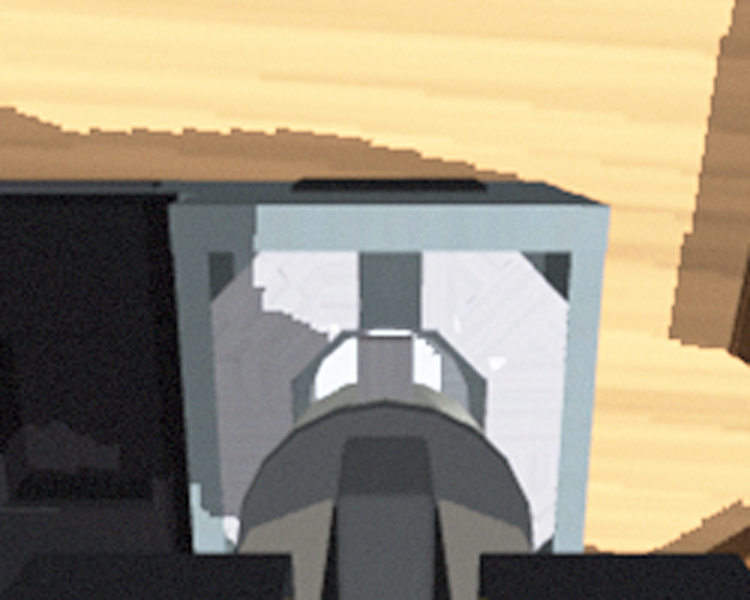

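```bash
python3 - <<'E'
from h import *
np.set_printoptions(precision=1,suppress=True)
f=lambda x,y,z:wat('w5',130+x/3,60+y/3,z)
print("slot",f(390.5,252,100),f(390.5,325,100),"opening",f(294,385,100),f(487,385,100),"edge near",f(390,330,100))
for z in(154.5,156.5,158.5):print("lug",z,f(386,338,z), "cap edge",f(387,403,z+20))
M=f(0,0,0)
E
```

```text
slot [553.3 127.2 100. ] [572.9 128.3 100. ] opening [591.1 102.7 100. ] [588.3 155.7 100. ] edge near [574.2 128.2 100. ]
lug 154.5 [563.3 126.5 154.5] cap edge [571.  127.1 174.5]
lug 156.5 [562.8 126.5 156.5] cap edge [570.4 127.  176.5]
lug 158.5 [562.3 126.4 158.5] cap edge [569.8 127.  178.5]
```

Call:
{"fn": "arm_command", "kwargs": {"increments": [1, -0.8, 0.4, 15, 0, 1, -0.8, 0.4, 30, 0, 1, -0.8, 0.4, 40, 0, 1, -0.8, 0.4, 46, 0, 1, -0.8, 0.4, 50, 0, 1, -0.8, 0.4, 50, 0]}}

```text
time: 16.62
tool_pos: [601.9, 129.3, 128.1]
tcp_rot: [-3.142, -0.0, -3.089]
contact_force: [-0.4, -0.3, -0.6]
grip_width: 16.0
```

Call:
{"fn": "arm_command", "kwargs": {"increments": [1, 0, 0, 3, 0, 1, 0, 0, 5, 0, 1, 0, 0, 7, 0, 1, 0, 0, 7, 0]}}

```text
time: 17.12
tool_pos: [602.1, 129.3, 121.6]
tcp_rot: [-3.142, 0.001, -3.089]
contact_force: [-0.6, -0.4, 3.8]
grip_width: 15.7
```

Call:
{"fn": "arm_command", "kwargs": {"increments": [1, 0, 0, 3, 0, 1, 0, 0, 6, 0, 1, 0, 0, 9, 0, 1, 0, 0, 9, 0, 1, 0, 0, 9, 0]}}

```text
time: 17.75
tool_pos: [602.2, 129.3, 113.0]
tcp_rot: [-3.141, 0.001, -3.089]
contact_force: [-1.7, -1.2, 8.2]
grip_width: 15.6
```

Call:
{"fn": "arm_command", "kwargs": {"increments": [1, 0, 0, 1.3, 0, 1, 0, 0, 1.3, 0, 1, 0, 0, 1.3, 0]}}

```text
time: 18.12
tool_pos: [602.2, 129.3, 111.9]
tcp_rot: [-3.141, 0.001, -3.089]
contact_force: [-1.8, -1.1, 9.2]
grip_width: 15.8
```

Call:
{"fn": "arm_command", "kwargs": {"increments": [1, 0, 0, 0, 5, 1, 0, 0, 0, 10, 1, 0, 0, 0, 15, 1, 0, 0, 0, 20, 1, 0, 0, 0, 25, 1, 0, 0, 0, 30, 1, 0, 0, 0, 30]}}

```text
time: 19.0
tool_pos: [602.7, 129.9, 112.1]
tcp_rot: [3.14, 0.002, 2.67]
contact_force: [-0.1, 1.4, 9.4]
grip_width: 15.6
```

```bash
python3 -c "
from h import *
o=sensors.get_obs();print(o['moment'],o['contact_force'],o['tcp_rot'])
im=wrist('w6');cv2.imwrite('pics/w6b.png',cv2.resize(im[60:260,130:380],(750,600),interpolation=cv2.INTER_CUBIC))"
```

```text
[ 0.28346768  0.086245   -0.10014222] [-0.0914982   1.40289608  9.35759666] [3.13952587e+00 2.14901326e-03 2.66992726e+00]
{'time': 19.0, 'tool_pos': [602.74, 129.86, 112.13], 'tcp_rot': [3.14, 0.0, 2.67], 'contact_force': [-0.09, 1.4, 9.36], 'grip_width': 15.63, 'joint_positions': [0.09, 0.61, 1.41, 0.0, 1.12, -1.01]}
```

View pics/w6b.png

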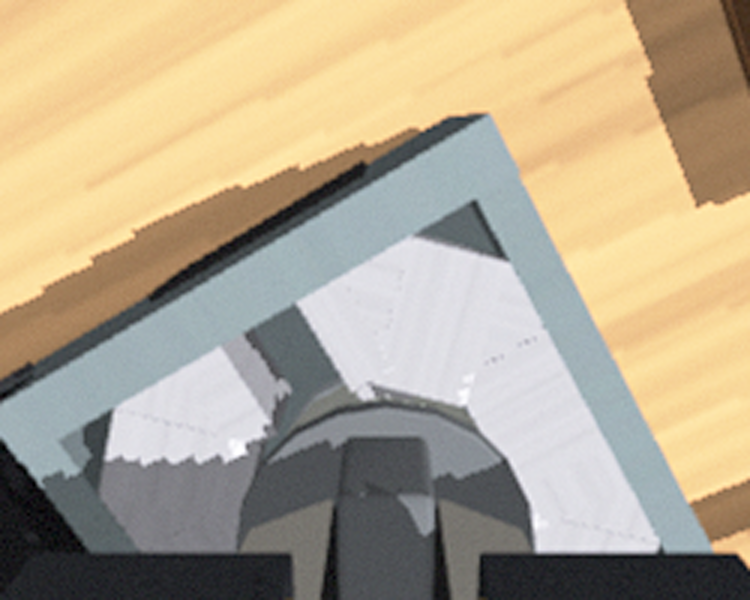

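The lug is under the rim and turning freely. Continue to the stop.

Call:
{"fn": "arm_command", "kwargs": {"increments": [1, 0, 0, 0, 6, 1, 0, 0, 0, 12, 1, 0, 0, 0, 18, 1, 0, 0, 0, 24, 1, 0, 0, 0, 30, 1, 0, 0, 0, 36, 1, 0, 0, 0, 42, 1, 0, 0, 0, 48, 1, 0, 0, 0, 54, 1, 0, 0, 0, 58, 1, 0, 0, 0, 60.5, 1, 0, 0, 0, 60.5]}}

```text
time: 20.55
tool_pos: [603.1, 129.8, 112.3]
tcp_rot: [3.138, -0.001, 1.615]
contact_force: [-0.5, 1.8, 9.1]
grip_width: 15.8
```

```bash
python3 -c "
from h import *
o=sensors.get_obs();print(o['moment'],o['contact_force'],o['tcp_rot'],o['grip_width'])"
```

```text
[ 0.17502587 -0.03375629 -0.01887289] [-0.46805805  1.82171477  9.09412215] [ 3.13782934e+00 -6.41507884e-04  1.61461587e+00] 15.79774175055805
```

Call:
{"fn": "arm_command", "kwargs": {"increments": [1, 0, 0, 0, 1, 1, 0, 0, 0, 2, 1, 0, 0, 0, 3, 1, 0, 0, 0, 3]}}

```text
time: 21.05
tool_pos: [602.4, 129.9, 112.2]
tcp_rot: [3.14, -0.001, 1.563]
contact_force: [-3.6, 1.3, 9.3]
grip_width: 15.9
```

```bash
python3 -c "
from h import *
o=sensors.get_obs();print(o['moment'],o['contact_force'],o['tcp_rot'],o['grip_width'])"
```

```text
[0.20574869 0.32679219 0.31792446] [-3.61916404  1.28352284  9.25045129] [ 3.13951793e+00 -6.38360747e-04  1.56329440e+00] 15.902208420211045
```

Moment rises to 0.3 N m, so it's at the stop. Ease off slightly, let it rise into the lock, then release.

Call:
{"fn": "arm_command", "kwargs": {"increments": [1, 0, 0, 0, -1.5, 1, 0, 0, -1.5, -1.5, 1, 0, 0, -3, -1.5, 1, 0, 0, -4.5, -1.5, 1, 0, 0, -5.5, -1.5, 1, 0, 0, -5.5, -1.5]}}

```text
time: 21.8
tool_pos: [602.5, 129.8, 117.1]
tcp_rot: [3.14, -0.001, 1.589]
contact_force: [-0.0, 1.5, 6.3]
grip_width: 16.0
```

```bash
python3 -c "
from h import *
o=sensors.get_obs();print(o['moment'],o['contact_force'],o['tcp_rot'],o['tool_pos'],o['grip_width'])"
```

```text
[ 0.25475716 -0.06089724 -0.03507261] [-0.04332756  1.45080003  6.25316583] [ 3.13960799e+00 -7.21570348e-04  1.58879830e+00] [602.45932593 129.78441834 117.1366855 ] 15.996576807050634
```

Call:
{"fn": "arm_command", "kwargs": {"increments": [1, 0, 0, -1, 0, 1, 0, 0, -2, 0, 1, 0, 0, -3, 0, 1, 0, 0, -3, 0]}}

```text
time: 22.3
tool_pos: [602.4, 129.8, 118.6]
tcp_rot: [3.141, -0.001, 1.589]
contact_force: [3.9, 4.0, -3.1]
grip_width: 15.9
```

The rim now holds it (force flips to −3 N with only 1.5 mm of rise), so it's locked. Release.

Call:
{"fn": "arm_command", "kwargs": {"increments": [1, 0, 0, 1.5, 0, 0.55, 0, 0, 1.5, 0, 0.55, 0, 0, 1.5, 0, 0.55, 0, 0, 1.5, 0, 0.55, 0, 0, -10, 0, 0.55, 0, 0, -40, 0, 0.55, 0, 0, -100, 0, 0.55, 0, 0, -130, 0, 0.55, 0, 0, -130, 0, 0.55, 0, 0, -130, 0]}}

```text
time: 23.55
tool_pos: [601.3, 129.2, 248.7]
tcp_rot: [-3.14, 0.0, 1.589]
contact_force: [0.0, 1.0, -0.7]
grip_width: 41.3
```

```bash
python3 - <<'E'
from h import *
im=wrist('w7')
t=imaging.capture('top');cv2.imwrite('pics/t7.png',t)
a=cv2.resize(im[60:260,130:380],(500,400),interpolation=cv2.INTER_CUBIC)
b=cv2.resize(t[180:300,300:400],(300,360),interpolation=cv2.INTER_CUBIC)
c=np.zeros((400,800,3),np.uint8);c[:,:500]=a;c[:360,500:]=b
cv2.imwrite('pics/w7b.png',c)
E
```

```text
{'time': 23.55, 'tool_pos': [601.34, 129.22, 248.68], 'tcp_rot': [-3.14, 0.0, 1.59], 'contact_force': [0.03, 1.03, -0.71], 'grip_width': 41.3, 'joint_positions': [0.09, 0.5, 1.22, -0.0, 1.43, 0.07]}
```

View pics/w7b.png

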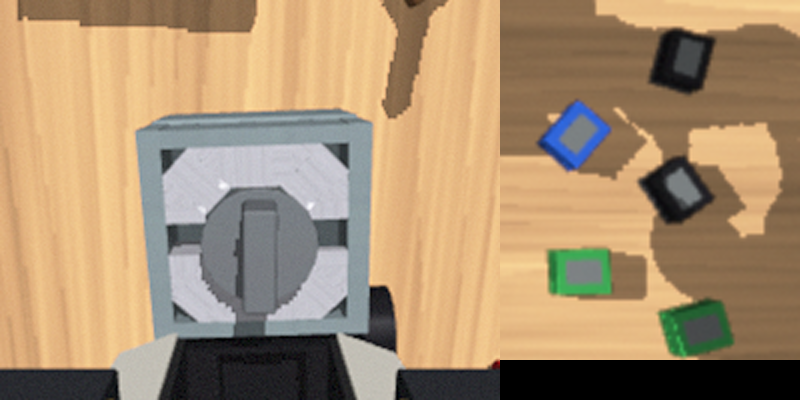

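New filter: bar lies along y, no lugs show in the slots, so it's seated and locked. Packs are unmoved in the top view. Next, look at the dock.

Call:
{"fn": "arm_command", "kwargs": {"increments": [0, -40, 1, 0, 0, 0, -90, 2, 0, -2, 0, -107, 3, 0, -2, 0, -107, 3, 0, -2, 0, -107, 3, 0, -2, 0, -107, 3, 0, -2]}}

```text
time: 24.4
tool_pos: [606.7, 23.8, 249.3]
tcp_rot: [-3.141, -0.0, 1.625]
contact_force: [0.2, -0.1, -0.2]
grip_width: 91.1
```

```bash
python3 - <<'E'
from h import *
im=wrist('w8')
cv2.imwrite('pics/top8.png',imaging.capture('top'))
g=cv2.convertScaleAbs(im,alpha=2.5,beta=-20)
cv2.imwrite('pics/w8b.png',cv2.resize(g[60:260,150:370],(660,600),interpolation=cv2.INTER_CUBIC))
E
```

```text
{'time': 24.4, 'tool_pos': [606.7, 23.79, 249.31], 'tcp_rot': [-3.14, -0.0, 1.63], 'contact_force': [0.22, -0.09, -0.19], 'grip_width': 91.11, 'joint_positions': [-0.09, 0.48, 1.24, 0.0, 1.42, -0.14]}
```

View pics/w8b.png

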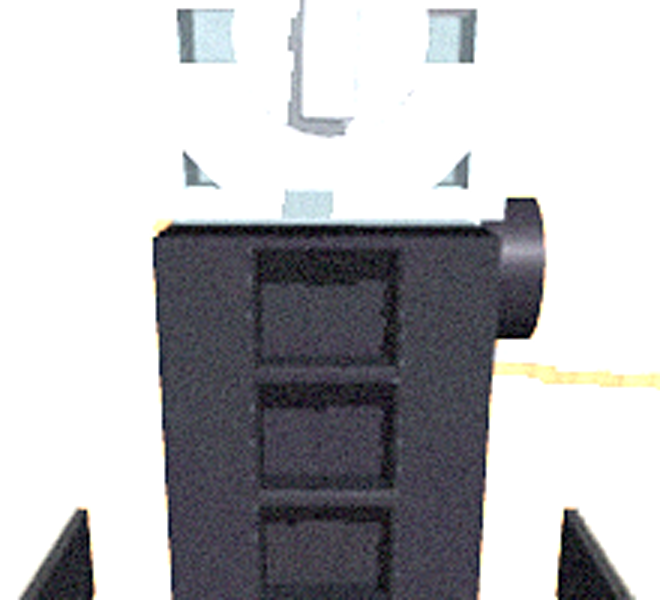

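```bash
python3 - <<'E'
from h import *
np.set_printoptions(precision=1,suppress=True)
f=lambda x,y:wat('w8',150+x/3,60+y/3,100)
for n,(l,r,t,b) in {"bay0":(256,399,249,365),"bay1":(258,396,378,488),"bay2":(260,394,503,605)}.items():
    print(n,f((l+r)/2,(t+b)/2),"dx",f(r,(t+b)/2)[0]-f(l,(t+b)/2)[0],"dy",f((l+r)/2,t)[1]-f((l+r)/2,b)[1], "edges y",f(328,t)[1],f(328,b)[1])
print("dock corners",f(155,237),f(498,237),"ext side x at y",f(162,360),f(492,360),f(170,560),f(482,560))
g=cv2.convertScaleAbs(cv2.imread('pics/top0.png'),alpha=3,beta=-20)
cv2.imwrite('pics/t0d.png',cv2.resize(g[140:205,210:282],(665,600),interpolation=cv2.INTER_CUBIC))
E
```

```text
bay0 [606.5  40.9 100. ] dx 49.7502777859313 dy 41.029832087991146 edges y 61.03076755108333 20.001332983221033
bay1 [608.9  -5.6 100. ] dx 50.16168017284076 dy 42.47253811718177 edges y 15.196316734050853 -27.275394542585005
bay2 [611.6 -54.4 100. ] dx 50.89742862327694 dy 43.0039654336135 edges y -33.33101178815103 -76.33413594798797
dock corners [546.5  61.9 100. ] [663.   68.3 100. ] ext side x at y [548.9  18.6 100. ] [665.8  25.  100. ] [552.  -60.3 100. ] [670.7 -53.7 100. ]
```

View pics/t0d.png

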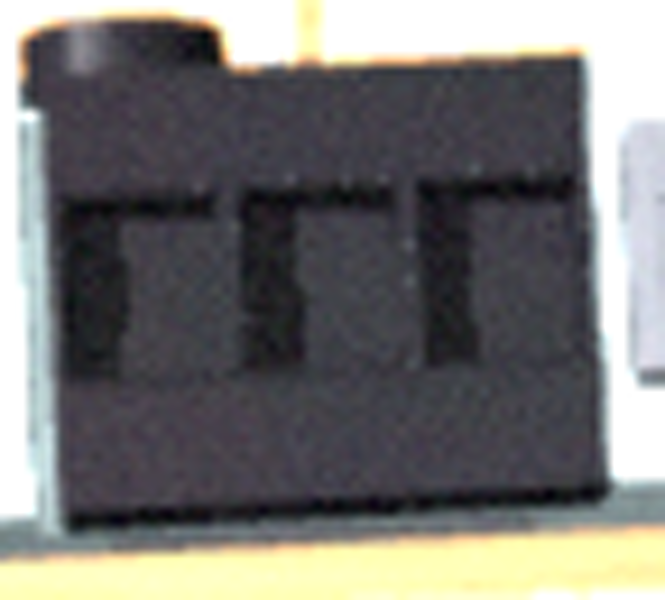

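Enhanced top crop shows the three bays. In wrist view w8 their mouths are at rows 249–365, 378–488 and 503–605, at about (606.5,41), (609,−6) and (611.5,−54), spacing ~47.7 mm, so they check out. On to the packs.

Call:
{"fn": "arm_command", "kwargs": {"increments": [0, -50, -12, 0, -2, 0, -110, -28, 0, -4, 0, -170, -43, 0, -6, 0, -230, -58, 0, -8, 0, -290, -73, 0, -10, 0, -332, -84, 0, -12, 0, -332, -84, 0, -12, 0, -332, -84, 40, -12, 0, -332, -84, 65, -12, 0, -332, -84, 65, -12, 0, -332, -84, 65, -12]}}

```text
time: 25.88
tool_pos: [541.4, -313.1, 185.8]
tcp_rot: [3.14, 0.002, 1.834]
contact_force: [-0.0, 0.1, 0.1]
grip_width: 91.8
```

```bash
python3 - <<'E'
from h import *
np.set_printoptions(precision=1,suppress=True)
im=wrist('w9')
cv2.imwrite('pics/w9b.png',cv2.resize(im,(800,600),interpolation=cv2.INTER_CUBIC))
s=1.5625
print("glue",at('top',546/s,225/s,0),"cap",at('top',570/s,192/s,170),"discs",at('top',623/s,264/s,39),"blue",at('top',300+130/5,180+222/5,50))
f=lambda x,y:at('top',210+x/9.236,140+y/9.23,100)
for l,t,b in((65,208,382),(243,197,372),(420,188,362)):
    e=f(l,(t+b)/2);print("bay top-view",e, e+[1,-20.25,0], (f(l,t)-f(l,b))[0])
E
```

```text
{'time': 25.88, 'tool_pos': [541.4, -313.07, 185.83], 'tcp_rot': [3.14, 0.0, 1.83], 'contact_force': [-0.04, 0.12, 0.11], 'grip_width': 91.83, 'joint_positions': [-0.65, 0.56, 1.29, 0.0, 1.29, -0.91]}
glue [ 699.  -293.2    0. ] cap [ 709.  -293.3  170. ] discs [ 622.5 -412.3   39. ] blue [ 476.4 -214.9   50. ]
bay top-view [603.1  61.  100. ] [604.1  40.7 100. ] 47.392368633550404
bay top-view [606.   13.3 100. ] [607.   -6.9 100. ] 47.744517390956275
bay top-view [608.6 -34.2 100. ] [609.6 -54.4 100. ] 47.5479016560688
```

View pics/w9b.png

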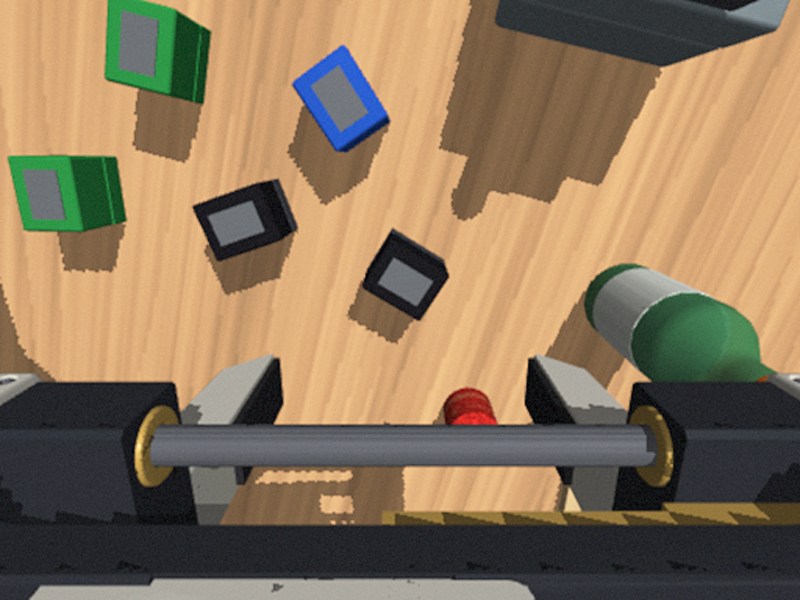

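Wrist view: pack A label at (405,281), pack B label at (236,223), blue at (340,97), two greens at left, glue right at (670,310), discs at the bottom (470,405). From here I'll measure label rectangles with image code, since I have only one picture left to view.

```bash
cat >> h.py <<'E'
def label(name,u,v,z=50,tol=14):
    im=cv2.medianBlur(cv2.imread(f"pics/{name}.png"),3);m=np.zeros((386,514),np.uint8)
    cv2.floodFill(im,m,(int(u),int(v)),0,(tol,)*3,(tol,)*3,4|(255<<8)|cv2.FLOODFILL_MASK_ONLY|cv2.FLOODFILL_FIXED_RANGE)
    cs,_=cv2.findContours(m[1:-1,1:-1],cv2.RETR_EXTERNAL,cv2.CHAIN_APPROX_NONE);c=max(cs,key=cv2.contourArea)[:,0]
    P=np.array([wat(name,x,y,z)[:2] for x,y in c],np.float32)
    r=cv2.minAreaRect(P);b=cv2.boxPoints(r);e=b[1]-b[0];g=b[2]-b[1]
    L=e if np.hypot(*e)>np.hypot(*g) else g
    print("label",np.round(r[0],1),"size",np.round(r[1],1),"long yaw",round(np.degrees(np.arctan2(L[1],L[0]))%180,1),"n",len(c))
E
python3 - <<'E'
from h import *
s=1.5625
for n,(u,v) in {"A":(405,281),"B":(236,223),"blue":(340,97)}.items():
    print(n)
    for tol in(10,16,24):label('w9',u/s,v/s,tol=tol)
E
```

```text
A
label [ 541.6 -311.7] size [18.7 28.7] long yaw 163.0 n 74
label [ 541.7 -311.7] size [19.1 29. ] long yaw 163.1 n 74
label [ 541.5 -311.8] size [19.6 29.3] long yaw 163.1 n 75
B
label [ 429.4 -302.5] size [29.2 18.7] long yaw 34.2 n 85
label [ 429.4 -302.4] size [29.4 19. ] long yaw 33.8 n 86
label [ 429.4 -302.5] size [29.5 19.8] long yaw 33.8 n 88
blue
label [ 476.1 -215.5] size [19.  29.1] long yaw 138.3 n 87
label [ 476.1 -215.6] size [19.2 29.2] long yaw 138.3 n 88
label [ 476.1 -215.5] size [19.3 29.3] long yaw 137.8 n 89
```

Call:
{"fn": "arm_command", "kwargs": {"increments": [0.18, 1.2, 0.4, 10, 10, 0.18, 1.2, 0.4, 30, 20, 0.18, 1.2, 0.4, 60, 30, 0.18, 1.2, 0.4, 90, 32, 0.18, 1.2, 0.4, 130, 32, 0.18, 1.2, 0.4, 150, 32, 0.18, 1.2, 0.4, 163, 32, 0.18, 1.2, 0.4, 163, 32, 1, 1.2, 0.4, 163, 32, 1, 1.2, 0.4, 163, 32, 1, 1.2, 0.4, 163, 32, 1, 1.2, 0.4, 163, 32, 1, 1.2, 0.4, 163, 32]}}

```text
time: 27.55
tool_pos: [540.9, -312.6, 22.0]
tcp_rot: [3.141, 0.0, 1.275]
contact_force: [-0.3, 1.0, 4.5]
grip_width: 45.9
```

Gripped at 45.9 mm, so it's held across its x. Carry it to above bay0.

Call:
{"fn": "arm_command", "kwargs": {"increments": [1, 0, 0, -20, 0, 1, 0, 0, -70, 0, 1, 0, 0, -130, 0, 1, 0, 0, -192, 0, 1, 30, -3, -192, -2, 1, 80, -9, -192, -5, 1, 140, -16, -192, -8, 1, 200, -23, -192, -11, 1, 260, -30, -192, -14, 1, 320, -37, -192, -17, 1, 357, -41.4, -192, -20, 1, 357, -41.4, -192, -20, 1, 357, -41.4, -192, -20, 1, 357, -41.4, -150, -20, 1, 357, -41.4, -122, -20, 1, 357, -41.4, -122, -20, 1, 357, -41.4, -122, -20, 1, 357, -41.4, -122, -20]}}

```text
time: 29.8
tool_pos: [606.1, 40.8, 145.1]
tcp_rot: [3.139, 0.0, 1.623]
contact_force: [-0.1, 0.4, -2.7]
grip_width: 45.8
```

```bash
python3 - <<'E'
from h import *
im=wrist('w10');g=cv2.convertScaleAbs(im,alpha=2.2,beta=-10)
cv2.imwrite('pics/w10b.png',cv2.resize(g[80:260,150:370],(733,600),interpolation=cv2.INTER_CUBIC))
E
```

```text
{'time': 29.8, 'tool_pos': [606.06, 40.77, 145.09], 'tcp_rot': [3.14, 0.0, 1.62], 'contact_force': [-0.06, 0.38, -2.71], 'grip_width': 45.78, 'joint_positions': [-0.06, 0.56, 1.4, -0.0, 1.17, -0.11]}
```

View pics/w10b.png

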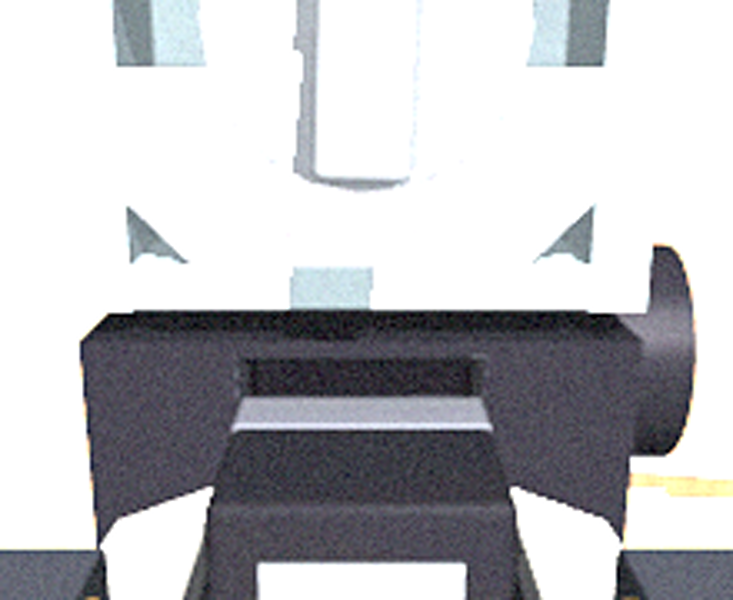

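Last view: the pack foot's lower far edge is at row 397 (u 238–488). The bay's far mouth edge is at row ~357 (u 250–474 inner, 238–484 with chamfer). I'll compute the offsets.

```bash
python3 - <<'E'
from h import *
np.set_printoptions(precision=1,suppress=True)
f=lambda x,y,z:wat('w10',150+x/3.332,80+y/3.333,z)
for z in(121.5,122.5,123.5):print("foot",f(236,397,z),f(488.5,397,z),f(362,397,z))
print("bay far edge",f(250,357,100),f(474,357,100),"chamfer",f(238,357,100),f(484,357,100), "inner bottom", f(250,392,82),f(474,392,82))
im=cv2.cvtColor(cv2.imread('pics/w10.png'),cv2.COLOR_BGR2GRAY)
print(im[180:204,258]); print(im[190,215:302])
E
```

```text
foot [581.   58.8 121.5] [629.5  61.3 121.5] [605.2  60.  121.5]
foot [581.1  59.1 122.5] [629.3  61.6 122.5] [605.2  60.4 122.5]
foot [581.2  59.5 123.5] [629.2  61.9 123.5] [605.1  60.7 123.5]
bay far edge [581.4  60.4 100. ] [628.9  62.9 100. ] chamfer [578.9  60.3 100. ] [631.1  63.  100. ] inner bottom [579.8  46.5  82. ] [632.1  49.2  82. ]
[26 35 40 36 39 41 35 33 22 27 26 28 21 23 31 22 21 27 25 66 86 83 83 86]
[40 39 41 38 39 45 43 34 36 33 24 18 29 35 27 29 25 29 32 19 22 25 27 24
 24 19 27 24 29 23 25 25 25 25 25 25 19 20 23 24 25 32 22 26 23 20 23 23
 25 23 20 24 28 27 22 25 28 20 25 23 27 27 26 27 23 23 23 29 25 26 28 26
 24 23 18 13 25 27 30 33 37 43 38 45 42 37 42]
```

Call:
{"fn": "arm_command", "kwargs": {"increments": [1, -0.3, 0, 10, 0, 1, -0.3, 0, 18, 0, 1, -0.3, 0, 22, 0, 1, -0.3, 0, 25, 0, 1, -0.3, 0, 27, 0, 1, -0.3, 0, 27, 0]}}

```text
time: 30.6
tool_pos: [604.9, 39.2, 119.5]
tcp_rot: [3.141, 0.003, 1.624]
contact_force: [-8.7, -6.7, 19.6]
grip_width: 45.7
```

The chamfer pushes the pack towards −x and −y. Follow it.

Call:
{"fn": "arm_command", "kwargs": {"increments": [1, -0.5, -0.5, -2, 0, 1, -1.5, -1.3, -2, 0, 1, -1.5, -1.3, 0, 0, 1, -1.5, -1.3, 1, 0, 1, -1.5, -1.3, 2, 0, 1, -1.5, -1.3, 2, 0]}}

```text
time: 31.35
tool_pos: [605.1, 38.0, 117.5]
tcp_rot: [3.138, 0.003, 1.624]
contact_force: [-5.8, -6.4, 20.0]
grip_width: 46.0
```

Call:
{"fn": "arm_command", "kwargs": {"increments": [1, -0.5, -0.5, -2, 0, 1, -1.3, -1, -2, 0, 1, -1.3, -1, 0, 0, 1, -1.3, -1, 0.5, 0, 1, -1.3, -1, 0.5, 0]}}

```text
time: 31.98
tool_pos: [604.8, 37.4, 116.7]
tcp_rot: [3.136, 0.001, 1.624]
contact_force: [-1.6, -3.8, 16.9]
grip_width: 45.7
```

```bash
python3 -c "
from h import *
o=sensors.get_obs();print(o['moment'],o['contact_force'],o['tcp_rot'],o['tool_pos'],o['grip_width'])"
```

```text
[-0.28005286  0.26393856  0.06116092] [-1.64372524 -3.81753738 16.94966267] [3.13616966e+00 1.36561615e-03 1.62373338e+00] [604.82024215  37.40896725 116.70421463] 45.73605065142932
```

```bash
python3 - <<'E'
from h import *
im=wrist('w11');g=cv2.cvtColor(im,cv2.COLOR_BGR2GRAY);g0=cv2.cvtColor(cv2.imread('pics/w10.png'),cv2.COLOR_BGR2GRAY)
print("w10 col",g0[170:262,250:266].mean(1).round().astype(int))
print("w11 col",g[150:262,250:266].mean(1).round().astype(int))
for r in(185,195,205,215,225,240):print(r,cv2.blur(g,(1,3))[r,200:320:1].tolist())
E
```

```text
{'time': 31.98, 'tool_pos': [604.82, 37.41, 116.7], 'tcp_rot': [3.14, 0.0, 1.62], 'contact_force': [-1.64, -3.82, 16.95], 'grip_width': 45.74, 'joint_positions': [-0.06, 0.59, 1.44, -0.0, 1.11, -0.12]}
w10 col [128 131  98  30  18  19  19  20  21  24  25  26  34  38  39  40  39  34
  21  22  23  25  26  24  25  26  25  23  30  67  85  84  84  84  86  85
  88 112  91  26  32  31  31  31  34  32  31  31  32  31  32  32  30  32
  34  32  32  32  32  31  34  40  47  46  42  40  41  38  39  40  40  40
  41  40  42  39  39  36  60 119 148 148 148 147 148 147 148 149 148 148
 148 148]
w11 col [136 136 136 137 135 136 136 136 135 135 136 135 136 128 113 106 108 107
 108 107 107 108 110 113 112 112 113 116  84  12  19  19  21  20  20  22
  26  22  23  34  39  39  41  39  35  73  94  93  94  92  92  93  93  95
  94  93 107 120  94  38  33  33  34  35  36  34  34  34  34  36  36  37
  35  35  35  34  36  34  35  35  36  36  36  36  36  34  36  36  37  36
  40  53  69  67  53  42  36  38  38  36  38  37  36  37  38  36  36  46
 111 141 140 139]
185 [27, 29, 24, 30, 29, 25, 28, 22, 27, 24, 28, 27
[... 2211 characters left out ...]
7, 36, 34, 37, 33, 38, 36, 37, 34, 37, 34, 34, 38, 35, 36, 36, 38, 35, 36, 34, 34, 37, 35, 36, 37, 37, 35, 34, 32, 33, 38, 61, 73, 62, 39, 35, 35, 39, 38, 43, 38, 39, 41, 40, 37, 41, 37, 42]
240 [224, 225, 225, 224, 223, 225, 225, 226, 227, 217, 146, 33, 30, 39, 41, 39, 41, 43, 41, 40, 43, 41, 41, 39, 39, 41, 40, 39, 40, 41, 41, 44, 40, 43, 44, 41, 42, 42, 41, 42, 43, 39, 42, 38, 45, 43, 44, 43, 43, 43, 43, 44, 42, 44, 43, 42, 41, 45, 44, 42, 44, 40, 43, 43, 42, 43, 42, 42, 44, 41, 43, 45, 46, 45, 45, 43, 44, 45, 46, 48, 42, 44, 42, 44, 46, 46, 48, 44, 47, 45, 48, 46, 48, 46, 45, 51, 45, 46, 48, 50, 48, 46, 47, 43, 33, 32, 114, 201, 229, 225, 226, 225, 225, 226, 225, 225, 225, 224, 225, 225]
```

```bash
python3 - <<'E'
from h import *
np.set_printoptions(precision=1,suppress=True)
for z in(96,100,102):print(z,wat('w11',220.5,194.7,z),wat('w11',296,194.7,z),wat('w11',258,194.7,z))
print("dock edge (z100) w11",wat('w11',258,188.7,100),"w10",wat('w10',258,181.7,100),"w10 bay edge",wat('w10',258,187.7,100))
print("foot top edge w11", [wat('w11',258,208,z) for z in(108,110,112,114)],"w10",[wat('w10',258,208.5,z) for z in (130,132,134)])
g8=cv2.cvtColor(cv2.imread('pics/w8.png'),cv2.COLOR_BGR2GRAY)
c=g8[130:262,252:268].mean(1).round(0).astype(int);print("w8 col rows130+",c)
for v in(134,142,143,144,181,182,186,222,224,227):print(v,wat('w8',260,v,100))
E
```

```text
96 [579.9  59.3  96. ] [627.2  61.8  96. ] [603.4  60.5  96. ]
100 [580.3  60.6 100. ] [626.5  63.  100. ] [603.3  61.8 100. ]
102 [580.5  61.3 102. ] [626.2  63.7 102. ] [603.2  62.5 102. ]
dock edge (z100) w11 [603.1  65.7 100. ] w10 [604.5  65.6 100. ] w10 bay edge [604.7  61.2 100. ]
foot top edge w11 [array([603.5,  56.1, 108. ]), array([603.5,  56.9, 110. ]), array([603.4,  57.6, 112. ]), array([603.4,  58.4, 114. ])] w10 [array([604.9,  56.8, 130. ]), array([604.9,  57.5, 132. ]), array([604.8,  58.3, 134. ])]
w8 col rows130+ [126 129 117 100  77  25  14  15  21  33  36  38  33  23  18  22  24  24
  20  23  21  23  22  22  21  31  36  35  36  36  37  36  35  35  36  37
  35  35  36  37  37  36  34  35  35  35  35  35  32  27  29  27  35  40
  37  35  34  29  21  22  22  21  24  21  21  25  32  33  34  35  36  35
  34  34  36  34  34  35  34  35  36  33  35  35  34  37  36  34  30  26
  28  27  25  36  44  41  36  35  29  21  21  19  19  27  35  36  35  36
  34  35  35  34  34  35  35  34  35  35  35  34  34  34  35  35  31  27
  27  26  28  27  28  43]
134 [605.7  70.2 100. ]
142 [606.1  62.1 100. ]
143 [606.2  61.1 100. ]
144 [606.3  60.  100. ]
181 [608.5  20.8 100. ]
182 [608.5  19.7 100. ]
186 [608.8  15.2 100. ]
222 [611.2 -26.4 100. ]
224 [611.3 -28.8 100. ]
227 [611.5 -32.5 100. ]
```

The numbers tell: the pack's bottom sits at z≈100 with its far edge at y≈61.8. It slid up ~5 mm in the jaws and pivoted about 7° around the pad axis. So it caught the rim about 1.5–2 mm too far +y. I'll back out, stand it on clear bench to straighten it, regrip lower and retry.

Call:
{"fn": "arm_command", "kwargs": {"increments": [1, 0, 0, -5, 0, 1, 0, 0, -25, 0, 1, 0, 0, -60, 0, 1, 4, -50, -60, 0, 1, 8, -110, -60, 0, 1, 11.8, -184, -60, 0, 1, 11.8, -184, -60, 0, 1, 11.8, -184, -60, 0, 1, 11.8, -184, -10, 0, 1, 11.8, -184, 40, 0, 1, 11.8, -184, 75, 0, 1, 11.8, -184, 88, 0, 1, 11.8, -184, 88, 0, 1, 11.8, -184, 88, 0]}}

```text
time: 33.78
tool_pos: [420.0, 40.0, 26.9]
tcp_rot: [3.139, 0.0, 1.624]
contact_force: [0.1, -0.2, -1.1]
grip_width: 46.0
```

Call:
{"fn": "arm_command", "kwargs": {"increments": [1, 0, 0, 2, 0, 1, 0, 0, 4, 0, 1, 0, 0, 5, 0, 1, 0, 0, 6, 0, 1, 0, 0, 6, 0]}}

```text
time: 34.4
tool_pos: [419.2, 40.2, 21.7]
tcp_rot: [3.139, 0.0, 1.624]
contact_force: [-4.2, 2.4, 23.2]
grip_width: 46.1
```

Call:
{"fn": "arm_command", "kwargs": {"increments": [1, 0, 0, -1, 0, 0.4, 0, 0, -1, 0, 0.18, 0, 0, -1, 0, 0.18, 0, 0, -1, 0, 0.18, 0, 0, -1, 0, 0.18, 0, 0, -30, 0, 0.18, 0, 0, -80, 0, 0.18, 0, 0, -130, 0, 0.18, 0, 0, -130, 0, 0.18, 0, 0, -130, 0]}}

```text
time: 35.65
tool_pos: [418.1, 40.1, 149.3]
tcp_rot: [-3.141, -0.0, 1.624]
contact_force: [-0.6, 0.5, -0.6]
grip_width: 75.2
```

```bash
python3 - <<'E'
from h import *
im=wrist('w12')
np.set_printoptions(precision=1,suppress=True)
u,v=wproj('w12',[420,40.5,50]);print(u,v,im[int(v)-6:int(v)+7:6,int(u)-8:int(u)+9:8].mean(2))
for t in(10,16,24):label('w12',u,v,tol=t)
E
```

```text
{'time': 35.65, 'tool_pos': [418.12, 40.08, 149.35], 'tcp_rot': [-3.14, -0.0, 1.62], 'contact_force': [-0.61, 0.5, -0.58], 'grip_width': 75.15, 'joint_positions': [-0.09, 0.24, 1.91, -0.0, 0.99, -0.14]}
260.66564942852506 191.93401933026016 [[119.3 125.7 123.3]
 [120.3 121.3 123. ]
 [ 33.7  40.   41.3]]
label [418.3  46.4] size [28.7 17.7] long yaw 3.1 n 97
label [418.3  46.4] size [28.7 17.7] long yaw 3.1 n 98
label [418.6  46.4] size [29.7 19.6] long yaw 3.1 n 102
```

Pack stands upright at (418.4,46.4), yaw 3.1°. Regrip lower and centred.

Call:
{"fn": "arm_command", "kwargs": {"increments": [0.18, 6.3, 0.4, 40, 0, 0.18, 6.3, 0.4, 90, 0, 0.18, 6.3, 0.4, 118, 0, 0.18, 6.3, 0.4, 129, 0, 0.18, 6.3, 0.4, 129, 0, 1, 6.3, 0.4, 129, 0, 1, 6.3, 0.4, 129, 0, 1, 6.3, 0.4, 129, 0, 1, 6.3, 0.4, 129, 0, 1, 6.3, 0.4, 129, 0]}}

```text
time: 36.95
tool_pos: [419.0, 46.3, 21.4]
tcp_rot: [3.141, 0.0, 1.624]
contact_force: [-0.5, 0.0, 6.8]
grip_width: 46.2
```

Call:
{"fn": "arm_command", "kwargs": {"increments": [1, 0, 0, -10, 0, 1, 0, 0, -60, 0, 1, 0, 0, -125, 0, 1, 0, 0, -145, 0, 1, 0, 0, -145, 0, 1, 0, 0, -145, 0]}}

```text
time: 37.7
tool_pos: [417.7, 46.4, 164.8]
tcp_rot: [-3.139, -0.0, 1.624]
contact_force: [0.2, 0.2, -1.7]
grip_width: 45.8
```

Call:
{"fn": "arm_command", "kwargs": {"increments": [1, -5, 50, 0, 0, 1, -10, 110, 0, 0, 1, -14, 160, 0, 0, 1, -16.3, 186.2, 0, 0, 1, -16.3, 186.2, 0, 0, 1, -16.3, 186.2, 20, 0, 1, -16.3, 186.2, 28, 0, 1, -16.3, 186.2, 28, 0, 1, -16.3, 186.2, 28, 0]}}

```text
time: 38.83
tool_pos: [605.5, 39.9, 138.5]
tcp_rot: [3.141, 0.0, 1.624]
contact_force: [-0.3, 0.7, -2.9]
grip_width: 45.7
```

```bash
python3 - <<'E'
from h import *
np.set_printoptions(precision=1,suppress=True,linewidth=200)
im=wrist('w13');g=cv2.cvtColor(im,cv2.COLOR_BGR2GRAY)
print(g[165:225,250:266].mean(1).round().astype(int))
G=g.astype(float)
for r0,r1 in((183,186),(188,191),(192,196),(200,205)):print(r0,G[r0:r1,205:312].mean(0).round().astype(int))
E
```

```text
{'time': 38.83, 'tool_pos': [605.54, 39.95, 138.46], 'tcp_rot': [3.14, 0.0, 1.62], 'contact_force': [-0.3, 0.66, -2.9], 'grip_width': 45.74, 'joint_positions': [-0.06, 0.57, 1.41, -0.0, 1.16, -0.11]}
[117 119 118 117 120 122 122 126 102  50  17  20  19  20  18  23  24  25  30  39  41  40  41  39  30  20  23  24  26  25  24  25  24  25  24  29  68  85  84  84  82  85  86  84 109  95  39  32  31
  32  30  33  31  31  32  33  31  33  31  32]
183 [37 39 37 35 35 39 37 37 38 35 39 37 35 36 38 33 35 37 37 34 39 36 37 39 38 36 37 41 37 41 34 37 39 34 37 34 39 37 36 34 37 34 35 38 35 34 37 35 37 39 37 37 36 33 38 38 36 36 40 38 38 33 38 39 38 37
 37 35 34 35 39 36 37 39 38 34 38 34 38 38 34 35 37 38 37 36 39 40 36 38 38 40 40 38 36 38 39 36 37 34 37 39 33 38 38 38 38]
188 [36 41 40 42 38 39 39 41 38 42 41 38 39 41 45 43 39 33 31 30 25 30 31 31 29 32 26 25 27 27 28 29 26 32 30 32 26 28 34 24 31 31 30 27 34 25 31 30 31 30 31 28 28 32 29 29 32 32 28 29 29 31 31 32 31 29
 27 29 29 30 30 29 30 30 33 30 34 28 31 27 28 28 29 31 33 31 27 33 28 28 30 33 40 40 40 38 37 42 39 38 37 40 40 37 39 41 38]
192 [38 40 38 39 38 38 39 41 39 41 40 38 40 40 46 52 35 34 38 28 14 19 24 26 23 22 25 25 26 27 26 28 22 26 20 22 24 28 24 24 26 25 23 28 28 26 24 27 25 24 24 23 25 24 28 24 26 25 25 28 22 23 25 26 24 24
 22 26 22 26 24 26 24 27 25 26 27 24 25 26 23 25 25 26 27 24 18 16 24 31 31 34 40 39 36 40 39 40 42 42 39 37 39 38 41 40 40]
200 [40 38 40 38 42 37 39 43 39 42 40 42 41 38 39 44 48 58 72 73 71 70 71 72 70 71 70 69 72 71 70 70 71 72 72 70 71 71 71 70 70 70 69 71 71 70 71 72 70 71 71 68 68 70 70 73 71 70 69 69 70 72 67 71 70 70
 70 70 71 71 73 72 71 71 75 72 72 73 72 73 72 72 72 70 71 68 69 70 75 69 39 33 44 39 41 42 42 41 41 38 39 40 41 39 40 42 40]
```

```bash
python3 - <<'E'
from h import *
np.set_printoptions(precision=1,suppress=True)
w=lambda u,v,z:wat('w13',u,v,z)
print("chamfer outer z100",w(220,193.5,100),w(296.5,193.5,100),"mid",(w(220,193.5,100)+w(296.5,193.5,100))/2)
print("inner z98",w(224.3,193.5,98),w(293.7,193.5,98),"mid",(w(224.3,193.5,98)+w(293.7,193.5,98))/2)
print("far edge z100",w(258,188.8,100),"z98",w(258,188.8,98))
for z in(117,118):print("foot",w(222.3,200.6,z),w(295,200.6,z),"mid",w(258.6,200.6,z))
E
```

```text
chamfer outer z100 [578.1  56.8 100. ] [630.7  59.6 100. ] mid [604.4  58.2 100. ]
inner z98 [580.8  56.3  98. ] [629.1  58.9  98. ] mid [605.   57.6  98. ]
far edge z100 [604.1  61.6 100. ] z98 [604.1  61.   98. ]
foot [581.6  57.7 117. ] [627.6  60.1 117. ] mid [604.6  58.9 117. ]
foot [581.7  58.1 118. ] [627.5  60.5 118. ] mid [604.6  59.3 118. ]
```

Call:
{"fn": "arm_command", "kwargs": {"increments": [1, -0.5, 0, 8, 0, 1, -0.5, 0, 14, 0, 1, -0.5, 0, 18, 0, 1, -0.5, 0, 20, 0, 1, -0.5, 0, 20, 0]}}

```text
time: 39.5
tool_pos: [605.5, 39.4, 117.7]
tcp_rot: [-3.141, 0.0, 1.624]
contact_force: [0.2, 0.6, -2.1]
grip_width: 45.7
```

Call:
{"fn": "arm_command", "kwargs": {"increments": [1, 0, 0, 1, 0, 1, 0, 0, 2, 0, 1, 0, 0, 3, 0, 1, 0, 0, 3, 0]}}

```text
time: 40.0
tool_pos: [605.5, 39.4, 114.8]
tcp_rot: [-3.141, 0.0, 1.624]
contact_force: [-0.4, 0.3, -1.1]
grip_width: 45.8
```

It's in the bay with no resistance. Push it home.

Call:
{"fn": "arm_command", "kwargs": {"increments": [1, 0, 0, 2, 0, 1, 0, 0, 4, 0, 1, 0, 0, 6, 0, 1, 0, 0, 8, 0, 1, 0, 0, 9.5, 0, 1, 0, 0, 9.5, 0]}}

```text
time: 40.75
tool_pos: [605.5, 39.4, 105.2]
tcp_rot: [-3.141, 0.0, 1.624]
contact_force: [0.1, 0.5, -2.7]
grip_width: 45.8
```

Call:
{"fn": "arm_command", "kwargs": {"increments": [1, 0, 0, 1, 0, 1, 0, 0, 2, 0, 1, 0, 0, 3, 0, 1, 0, 0, 3, 0]}}

```text
time: 41.25
tool_pos: [605.6, 39.4, 103.4]
tcp_rot: [3.141, 0.0, 1.624]
contact_force: [-2.5, -0.5, 5.9]
grip_width: 45.8
```

Home (contact at the expected depth). Release and go to pack B.

Call:
{"fn": "arm_command", "kwargs": {"increments": [0.18, 0, 0, 0, 0, 0.18, 0, 0, 0, 0, 0.18, 0, 0, -3, 0, 0.18, 0, 0, -30, 0, 0.18, 0, 0, -80, 0, 0.18, 0, 0, -130, 0, 0.18, -40, -24, -130, -4, 0.18, -90, -53, -130, -9, 0.18, -140, -82, -130, -14, 0.18, -190, -111, -130, -19, 0.18, -240, -140, -130, -24, 0.18, -290, -170, -130, -29, 0.18, -332, -194, -130, -31, 0.18, -332, -194, -130, -31, 0.18, -332, -194, -77, -31, 0.18, -332, -194, -77, -31, 0.18, -332, -194, -77, -31]}}

```text
time: 43.38
tool_pos: [430.3, -302.1, 180.9]
tcp_rot: [3.141, 0.001, 2.166]
contact_force: [-0.6, 0.4, 0.8]
grip_width: 75.3
```

```bash
python3 - <<'E'
from h import *
im=wrist('w14')
np.set_printoptions(precision=1,suppress=True)
u,v=wproj('w14',[429.4,-302.5,50]);print(u,v,im[int(v)-14:int(v)+15:7,int(u)-21:int(u)+22:7].mean(2).round())
for t in(10,16,24):label('w14',u,v,tol=t)
E
```

```text
{'time': 43.38, 'tool_pos': [430.33, -302.14, 180.86], 'tcp_rot': [3.14, 0.0, 2.17], 'contact_force': [-0.62, 0.41, 0.82], 'grip_width': 75.26, 'joint_positions': [-0.76, 0.38, 1.59, 0.0, 1.16, -1.35]}
257.6919490875117 182.71296951574973 [[ 21.  38.  22.  31.  33.  20.  32.]
 [ 26.  94. 114. 117. 116. 118.  31.]
 [ 25.  93. 113. 115. 116. 117.  29.]
 [ 18.  90. 113. 114. 114. 116.  24.]
 [ 20.  20.  22.  33.  33.  30.  23.]]
label [ 429.5 -302.3] size [28.1 17.7] long yaw 34.1 n 85
label [ 429.6 -302.2] size [28.3 17.7] long yaw 34.1 n 86
label [ 429.2 -302.5] size [29.3 19.8] long yaw 34.1 n 91
```

Call:
{"fn": "arm_command", "kwargs": {"increments": [0.18, 0.3, -0.9, 40, 0, 0.18, 0.3, -0.9, 90, 0, 0.18, 0.3, -0.9, 140, 0, 0.18, 0.3, -0.9, 156, 0, 0.18, 0.3, -0.9, 161, 0, 0.18, 0.3, -0.9, 161, 0, 1, 0.3, -0.9, 161, 0, 1, 0.3, -0.9, 161, 0, 1, 0.3, -0.9, 161, 0, 1, 0.3, -0.9, 161, 0, 1, 0.3, -0.9, 161, 0]}}

```text
time: 44.8
tool_pos: [428.7, -302.8, 18.8]
tcp_rot: [3.141, 0.001, 2.165]
contact_force: [0.2, 0.8, 4.1]
grip_width: 46.1
```

Slightly too deep for the home position (tips would reach the dock top). Regrip 2.5 mm higher, then lift.

Call:
{"fn": "arm_command", "kwargs": {"increments": [0.3, 0, 0, 0, 0, 0.3, 0, 0, 0, 0, 0.3, 0, 0, -2.5, 0, 1, 0, 0, -2.5, 0, 1, 0, 0, -2.5, 0, 1, 0, 0, -2.5, 0, 1, 0, 0, -2.5, 0]}}

```text
time: 45.68
tool_pos: [428.5, -302.6, 20.9]
tcp_rot: [-3.142, 0.0, 2.165]
contact_force: [0.2, 0.1, 0.7]
grip_width: 45.7
```

Call:
{"fn": "arm_command", "kwargs": {"increments": [1, 0, 0, -10, 0, 1, 0, 0, -60, 0, 1, 0, 0, -120, 0, 1, 0, 0, -180, 0, 1, 0, 0, -195, 0, 1, 0, 0, -195, 0, 1, 0, 0, -195, 0]}}

```text
time: 46.55
tool_pos: [427.6, -301.8, 213.9]
tcp_rot: [-3.141, -0.004, 2.165]
contact_force: [1.1, -0.3, -3.4]
grip_width: 46.1
```

Call:
{"fn": "arm_command", "kwargs": {"increments": [1, 15, 33, 0, 3, 1, 40, 88, 0, 9, 1, 65, 143, 0, 15, 1, 90, 198, 0, 21, 1, 115, 253, 0, 27, 1, 135, 297, 0, 31, 1, 142.7, 313.4, 0, 31, 1, 142.7, 313.4, 0, 31, 1, 142.7, 313.4, 0, 31, 1, 142.7, 313.4, 40, 31, 1, 142.7, 313.4, 76, 31, 1, 142.7, 313.4, 76, 31, 1, 142.7, 313.4, 76, 31, 1, 142.7, 313.4, 76, 31]}}

```text
time: 48.3
tool_pos: [609.3, -9.5, 142.0]
tcp_rot: [3.138, 0.001, 1.623]
contact_force: [-0.6, 0.3, -1.5]
grip_width: 45.8
```

```bash
python3 - <<'E'
from h import *
np.set_printoptions(precision=1,suppress=True,linewidth=200)
im=wrist('w15');g=cv2.cvtColor(im,cv2.COLOR_BGR2GRAY)
print("rows165+",g[150:225,250:266].mean(1).round().astype(int))
G=g.astype(float)
for r0,r1 in((188,191),(192,196),(195,199),(202,206)):print(r0,G[r0:r1,205:312].mean(0).round().astype(int))
print("pack0 label:");u,v=wproj('w15',[605.5,39.4,132]);print(u,v);label('w15',u,v,z=132,tol=16)
E
```

```text
{'time': 48.3, 'tool_pos': [609.3, -9.52, 141.96], 'tcp_rot': [3.14, 0.0, 1.62], 'contact_force': [-0.57, 0.28, -1.54], 'grip_width': 45.8, 'joint_positions': [-0.14, 0.57, 1.4, -0.0, 1.17, -0.19]}
rows165+ [151 151 152 151 151 152 152 151 151 151 151 151 151 151 152 151 151 151 152 152 152 151 152 156 120  50  37  41  40  40  41  39  40  39  39  39  36  26  24  24  24  25  25  26  26  24  24  26  23
  26  23  22  53  80  85  84  83  84  86  86  96 114  87  26  32  31  32  30  32  33  32  32  32  32  31]
188 [43 41 43 40 42 41 44 41 40 42 43 36 21 25 23 24 22 18 15 18 22 25 26 22 27 23 25 25 25 19 29 23 18 27 23 23 24 26 27 23 24 23 25 24 24 22 24 25 25 24 24 23 23 22 24 27 26 22 25 22 24 25 25 24 25 28
 27 27 26 21 26 28 24 25 26 28 27 23 26 20 27 26 27 28 13 21 26 31 31 34 43 44 43 42 38 41 40 41 43 43 38 40 42 39 42 42 41]
192 [42 41 41 42 41 42 42 42 42 43 42 37 27 32 36 25 22 24 20 16 20 22 24 26 26 22 27 28 24 28 22 23 21 26 22 24 22 26 28 24 27 24 22 24 26 28 24 27 24 29 18 29 28 26 26 23 25 24 25 25 24 25 27 25 26 27
 26 27 25 26 24 27 24 24 27 25 23 21 24 25 22 24 26 22 19 17 26 33 30 37 42 42 41 46 42 39 43 42 40 42 42 40 42 41 40 42 43]
195 [44 39 43 45 43 44 44 45 42 45 36 25 24 29 34 19 23 23 19 18 16 25 28 26 23 25 27 24 24 25 24 22 24 26 22 27 24 23 24 22 27 24 24 25 24 25 24 27 26 27 24 26 23 25 24 23 24 20 26 22 26 26 27 26 28 24
 28 26 24 27 23 26 23 25 26 28 31 31 30 32 31 20 29 23 18 18 31 33 32 40 45 41 44 43 42 39 41 44 42 41 42 41 43 44 36 42 41]
202 [41 43 41 43 42 40 43 41 42 40 43 40 40 33 28 28 32 58 71 77 76 77 75 74 75 76 75 77 77 76 75 76 74 76 75 75 76 74 76 77 74 75 75 74 76 76 76 74 75 76 75 75 76 74 75 77 74 75 76 75 74 74 76 75 74 76
 78 75 73 76 75 76 72 74 75 77 77 77 77 77 78 75 76 74 72 76 75 77 73 70 50 39 41 40 43 40 44 40 40 41 42 40 42 43 43 40 40]
pack0 label:
256.37522054441786 157.11336948506147
label [605.2  39.6] size [29.3 18.9] long yaw 3.0 n 164
```

```bash
python3 - <<'E'
from h import *
np.set_printoptions(precision=1,suppress=True)
w=lambda u,v,z:wat('w15',u,v,z)
print("chamfer R outer z100",w(294.3,193.5,100),"inner z98",w(290.5,193.5,98))
for z in(120,121,122):print("foot",w(222,201.8,z),w(294.6,201.8,z),"mid",w(258.3,201.8,z))
E
```

```text
chamfer R outer z100 [633.6   8.9 100. ] inner z98 [631.2   8.1  98. ]
foot [585.2   7.3 120. ] [631.3   9.6 120. ] mid [608.3   8.5 120. ]
foot [585.3   7.6 121. ] [631.2  10.  121. ] mid [608.2   8.8 121. ]
foot [585.4   8.  122. ] [631.   10.3 122. ] mid [608.2   9.2 122. ]
```

Call:
{"fn": "arm_command", "kwargs": {"increments": [1, 1.4, -1.1, 4, 0, 1, 1.4, -1.1, 12, 0, 1, 1.4, -1.1, 18, 0, 1, 1.4, -1.1, 21, 0, 1, 1.4, -1.1, 23, 0, 1, 1.4, -1.1, 23, 0]}}

```text
time: 49.1
tool_pos: [607.2, -7.6, 116.7]
tcp_rot: [-3.141, 0.0, 1.624]
contact_force: [0.8, 0.5, -2.2]
grip_width: 45.8
```

Call:
{"fn": "arm_command", "kwargs": {"increments": [1, 0, 0, 1, 0, 1, 0, 0, 2, 0, 1, 0, 0, 2, 0]}}

```text
time: 49.48
tool_pos: [607.2, -7.7, 114.9]
tcp_rot: [3.141, 0.0, 1.624]
contact_force: [0.5, 0.8, -2.4]
grip_width: 46.0
```

Call:
{"fn": "arm_command", "kwargs": {"increments": [1, 0, 0, 2, 0, 1, 0, 0, 4, 0, 1, 0, 0, 6, 0, 1, 0, 0, 8, 0, 1, 0, 0, 9.5, 0, 1, 0, 0, 9.5, 0]}}

```text
time: 50.22
tool_pos: [607.2, -7.6, 105.2]
tcp_rot: [3.142, 0.0, 1.624]
contact_force: [1.8, 0.9, -2.0]
grip_width: 46.0
```

Call:
{"fn": "arm_command", "kwargs": {"increments": [1, 0, 0, 1, 0, 1, 0, 0, 2, 0, 1, 0, 0, 3, 0, 1, 0, 0, 3, 0]}}

```text
time: 50.72
tool_pos: [607.2, -7.6, 102.9]
tcp_rot: [3.141, 0.0, 1.624]
contact_force: [-1.2, -0.0, 3.1]
grip_width: 45.8
```

Home (contact at the expected depth again). Release, lift, verify, then go behind the switch.

Call:
{"fn": "arm_command", "kwargs": {"increments": [0.18, 0, 0, 0.3, 0, 0.18, 0, 0, 0.3, 0, 0.18, 0, 0, -3, 0, 0.18, 0, 0, -30, 0, 0.18, 0, 0, -80, 0, 0.5, 0, 0, -130, 0, 1, -5, -50, -130, 0, 1, -40, -77, -130, 0, 1, -80, -77, -130, 0, 1, -103, -77, -130, 0, 1, -103, -77, -130, 0, 1, -103, -77, -130, 0]}}

```text
time: 52.22
tool_pos: [535.6, -113.9, 232.4]
tcp_rot: [-3.141, -0.0, 1.624]
contact_force: [-0.8, 0.2, 0.0]
grip_width: 9.8
```

```bash
python3 - <<'E'
from h import *
np.set_printoptions(precision=1,suppress=True)
im=wrist('w16')
for p in([605.3,39.5],[607.5,-8]):
    u,v=wproj('w16',p+[132]);print(u,v,im[int(v),int(u)])
    label('w16',u,v,z=132,tol=20)
t=imaging.capture('top');cv2.imwrite('pics/t16.png',t)
# dark ball in top image near expectation, before and now
for n in('top0','t16'):
    g=cv2.cvtColor(cv2.imread(f'pics/{n}.png'),cv2.COLOR_BGR2GRAY)
    print(n);print(g[160:182:1,280:302])
E
```

```text
{'time': 52.22, 'tool_pos': [535.61, -113.91, 232.42], 'tcp_rot': [-3.14, -0.0, 1.62], 'contact_force': [-0.84, 0.24, 0.01], 'grip_width': 9.81, 'joint_positions': [-0.35, 0.38, 1.45, 0.0, 1.31, -0.4]}
361.4443524304568 3.187664829080177 [161 154 153]
label [605.3  35.6] size [29.2 12. ] long yaw 3.2 n 108
354.90135974331736 70.88992014992576 [157 150 145]
label [606.8  -8.6] size [29.3 18.7] long yaw 3.0 n 117
top0
[[ 77  77  77  74  76  75  75  74  75  67  67  69  68  62  74  77  75  62
   99 101 103 101]
 [ 78  68  65  65  66  65  65  65  64  64  66  65  64  65  61  73  74  65
   99 104 103 104]
 [ 78  74  67  68  70  69  69  70  69  72  71  71  71  70  59  53  70  65
   96 101 102 102]
 [ 79  75  70  75  75  76  75  75  76  76  77  77  76  75  67  48  49  61
   82  97 100  99]
 [ 79  76  70  77  78  78  78  77  75  74  75  75  78  77  69  48  48  65
   83 101 103 104]
 [ 79  76  70  78  79  81  75  64  54  38  37  42  51  73  68  48  49  65
   84 103 105 104]
 [ 80  75  74  78  79  76  54  36  30  26  26  24  25  41  55  45  45  52
   72 100 104 103]
 [ 79  76  71  74  73  60  34
[... 2717 characters left out ...]
6 119 119 121 122 123 124 126
  127 128 130 130]
 [ 38  47  70 102 104 106 108 109 111 111 113 115 117 118 118 120 122 122
  123 125 127 126]
 [ 32  34  52  74  94 100 103 103 106 107 110 112 112 114 116 116 118 120
  120 122 122 123]
 [ 30  31  44  64  72  90  95  98 100 102 105 105 108 110 112 113 115 116
  116 119 119 122]
 [ 30  29  38  57  62  71  86  93  94  98  99 101 105 105 106 109 110 111
  112 115 116 119]
 [ 29  27  45  54  63  63  68  82  88  89  92  94  97  99 101 104 106 107
  110 110 113 114]
 [ 28  37  64  54  86  91  75  69  75  82  86  88  91  93  97  98 100 102
  103 106 108 110]
 [ 29  40  71  49  92 148 124  90  75  72  74  79  82  85  87  90  93  96
   98 100 103 104]]
```

Both pack labels at z=132 measure 29.3×18.8 mm, matching the first measurement, so both are seated. The switch ball is at about (596,−115,161). Come down behind it and sweep +x.

Call:
{"fn": "arm_command", "kwargs": {"increments": [1, 0, 0, 40, 0, 1, 0, 0, 75, 0, 1, 0, 0, 82, 0, 1, 0, 0, 82, 0, 1, 0, 10, 82, 0, 1, 0, 20, 82, 0, 1, 0, 25, 82, 0, 1, 0, 30, 82, 0, 1, 0, 35, 82, 0, 1, 0, 40, 82, 0, 1, 0, 45, 82, 0, 1, 0, 50, 82, 0, 1, 0, 50, 82, 0]}}

```text
time: 53.95
tool_pos: [586.3, -111.9, 150.2]
tcp_rot: [3.141, 0.0, 1.624]
contact_force: [0.2, -0.4, -0.2]
grip_width: 0.8
```

Call:
{"fn": "arm_command", "kwargs": {"increments": [1, 0, 5, 0, 0, 1, 0, 10, 0, 0, 1, 0, 15, 0, 0, 1, 0, 20, 0, 0, 1, 0, 20, 0, 0]}}

```text
time: 54.58
tool_pos: [605.7, -110.8, 150.0]
tcp_rot: [-3.141, -0.0, 1.624]
contact_force: [-0.6, 0.5, -0.6]
grip_width: 0.2
```

Call:
{"fn": "arm_command", "kwargs": {"increments": [1, -1, 3, 0, 0, 1, -1.5, 6, 0, 0, 1, -2, 9, 0, 0, 1, -2, 9, 0, 0]}}

```text
time: 55.08
tool_pos: [606.9, -111.0, 149.9]
tcp_rot: [-3.123, -0.004, 1.624]
contact_force: [-31.4, 3.5, 15.1]
grip_width: 0.5
```

```bash
python3 - <<'E'
from h import *
np.set_printoptions(precision=1,suppress=True)
im=wrist('w17');o=sensors.get_obs();print(o['contact_force'],o['moment'])
for x in(596,605,614,625,635,640):print(x,wproj('w17',[x,-114,163]))
g=cv2.cvtColor(im,cv2.COLOR_BGR2GRAY)
s=cv2.imread('pics/s5.png');n=imaging.capture('scene');cv2.imwrite('pics/s17.png',n)
for x in(592,596,614,635):print('scene',x,proj('scene',[x,-114,162]))
a=cv2.cvtColor(s,cv2.COLOR_BGR2GRAY);b=cv2.cvtColor(n,cv2.COLOR_BGR2GRAY)
print(a[140:172:2,200:246:2]);print(b[140:172:2,200:246:2])
E
```

```text
{'time': 55.08, 'tool_pos': [606.88, -110.96, 149.91], 'tcp_rot': [-3.12, -0.0, 1.62], 'contact_force': [-31.36, 3.47, 15.11], 'grip_width': 0.53, 'joint_positions': [-0.3, 0.58, 1.35, -0.0, 1.23, -0.36]}
[-30.7   3.9  15.1] [0.6 4.8 0.1]
596 [237.9 258.3]
605 [254.4 259.2]
614 [270.8 260.2]
625 [291.  261.3]
635 [309.3 262.4]
640 [318.5 262.9]
scene 592 [228.4 152. ]
scene 596 [227.  152.7]
scene 614 [220.7 155.6]
scene 635 [213.3 159.1]
[[ 96  95  19  16  21  13  18  14  14  18  84 107 112 168 166 174 176 175
  173 173 117  98  76]
 [ 93  97  23  19  14  17  17  14  17  15  69 105 106 111 168 168 174 177
  134 165  88  78  65]
 [ 99  94  40  12  16  18  15  16  16  24  74 102 104 105 107 167 169 177
  115 102  52  64  65]
 [104  96  68  16  22  30  44  41  45  47  67 102 103 104 106 108 134 163
  105  89  52  53  53]
 [104 101  93  44  46  47  46  45  47  59  81 108  64  34  31  76 106 103
  103  80  49  52  48]
 [117 103 100  52  50  69  75  97  99 101 101  87  17  21  20  18  81 105
  102  72  50  46  48]
 [173 118 103  92  95 100  98  98 105 103 101  48  29  20  17  13  59 107
 
[... 1748 characters left out ...]
167  87  68  75  89]
 [179  96 102 104  85  25  33  37  32  61 177 177 174  73 176 119 169 147
  145 110  80  75  73]
 [172 101 101 102  83  29  39  46  31  31 109 176 178  78 140  80  95 139
  141 140 165 164 161]
 [143 112 101 102  98  27  31  33  26  80  75  77 101  90  82  82  82  95
  139 140 143 173 172]
 [167  99 102 101 101  59  25  25  62 144 152  89  79  68  81  84  83  84
   93 139 142 140 172]
 [105 100 100  90  88  52  71  75  64  98 138  88  85  76  72  83  84  84
   85 104 142 139 143]
 [102 104 101  72  85  83  83  81  82  71  76  80  74  74  78  82  84  92
   82  84 141 142 140]
 [ 97 104 103  73  65  83  80  84  84  82  69  75  77  82  86  93  83  75
   74  79 141 141 143]]
```

The ball moved from scene pixel (228,152) to about (213.5,159). That matches the prediction for x=635 (213.3,159.1) at the end stop, so the switch is over. Back off and retreat.

Call:
{"fn": "arm_command", "kwargs": {"increments": [1, 0, -15, 0, 0, 1, 0, -45, 0, 0, 1, 0, -70, 0, 0, 1, 0, -70, -50, 0, 1, 0, -70, -100, 0, 1, -40, -110, -100, 0, 1, -80, -150, -100, 0, 1, -120, -170, -100, 0, 1, -170, -170, -100, 0, 1, -220, -170, -100, 0, 1, -260, -170, -100, 0, 1, -260, -170, -100, 0]}}

```text
time: 56.68
tool_pos: [458.4, -383.7, 249.8]
tcp_rot: [3.141, 0.001, 1.621]
contact_force: [1.2, 0.6, -0.6]
grip_width: 0.4
```

```bash
python3 - <<'E'
from h import *
np.set_printoptions(precision=1,suppress=True,linewidth=220)
o=sensors.get_obs();print(o['time'],o['tool_pos'],o['contact_force'])
t=imaging.capture('top');s=imaging.capture('scene');cv2.imwrite('pics/tE.png',t);cv2.imwrite('pics/sE.png',s)
t0=cv2.imread('pics/top0.png')
d=cv2.absdiff(cv2.cvtColor(t,6),cv2.cvtColor(t0,6))
_,m=cv2.threshold(cv2.medianBlur(d,3),25,255,0)
n,_,st,ce=cv2.connectedComponentsWithStats(m)
for i in range(1,n):
    if st[i,4]>15:print("changed",st[i],ce[i].round())
# ball now (scene)
b=cv2.cvtColor(s,6);print(b[150:172:2,200:240:2])
for nm,p in {"old":(526.7,335.4,71),"new":(601.5,129,146),"p0":(605.3,39.5,132),"p1":(607.5,-8.5,132),"glue":(709,-293,170)}.items():
    u=proj('top',p);print(nm,u,t[int(u[1]),int(u[0])])
def lab(img,p,z,tol=14):
    im=cv2.medianBlur(img,3);k=np.zeros((386,514),np.uint8);u=proj('top',p)
    cv2.floodFill(im,k,tuple(int(round(a)) for a in u),0,(tol,)*3,(tol,)*3,4|(255<<8)|cv2.FLOODFILL_MASK_ONLY|cv2.FLOODFILL_FIXED_RANGE)
    c=max(cv2.findContours(k[1:-1,1:-1],0,1)[0],key=cv2.contourArea)[:,0]
    r=cv2.minAreaRect(np.array([at('top',x,y,z)[:2] for x,y in c],np.float32));return np.round(r[0],1),np.round(r[1],1),round(r[2],1)
print("old bar",lab(t,(526.7,335.4,71),71));print("new bar",lab(t,(601.5,129,146),146))
print("p0",lab(t,(605.3,39.5,132),132),"p1",lab(t,(607.5,-8.5,132),132))
E
```

```text
56.675 [ 458.4 -383.7  249.8] [ 1.2  0.6 -0.6]
changed [284 148  13  16 126] [289. 155.]
changed [177 161  22  15 122] [191. 168.]
changed [240 161  10  14 126] [244. 167.]
changed [220 162  10  14 125] [225. 168.]
changed [  140   162   372   222 31276] [383. 302.]
changed [199 165  14  20  89] [207. 176.]
changed [285 165  13  13 110] [291. 171.]
changed [331 170   9   9  69] [335. 174.]
changed [185 176  14   6  61] [192. 179.]
changed [187 184   5   4  16] [189. 186.]
changed [332 185  10  10  80] [336. 189.]
changed [349 189  33  25 580] [365. 201.]
changed [108 192  30  31 652] [122. 208.]
changed [201 230  40  27 756] [219. 244.]
changed [346 232  36  25 599] [363. 244.]
changed [220 353  29  31 237] [234. 372.]
changed [321 364  38  20 518] [341. 376.]
[[165 165 159 151 155 156 153 161 164 159 161 165 164 160 162 165 169 106  94  71]
 [164 165 164 153 150 157 156 155 164 164 157 161 165 161 159 162 167 155  97  80]
 [162 165 166 164 152 154 157 134 154 165 163 159 161 166 162 162 164 168 113  81]
 [162 164 167 165 163  95  36  28  48 154 166 162 156 133 109 163 162 164 161  7
[... 267 characters left out ...]
65 164 100  20  28  59 140 147  86  74  68  78  79  80  79  88 135]
 [ 99  97 112 146  96  51  67  72  60  92 132  84  82  73  69  80  81  79  82 103]
 [ 97  98  97  74  79  79  79  80  79  68  75  77  71  69  74  79  83  88  75  80]
 [ 93 100  98  69  61  80  77  79  81  78  66  72  74  78  80  88  78  71  71  77]]
old [107.3 204.2] [123 120 116]
new [187.4 169.1] [119 117 113]
p0 [225.3 168.6] [118 116 111]
p1 [245.2 167.8] [117 114 110]
glue [364.7 122.9] [ 43 116 228]
old bar (array([525.8, 343.5]), array([47.8, 24.8]), 2.2)
new bar (array([596.2, 114.1]), array([76.3, 49.9]), 56.9)
p0 (array([605.7,  41.4]), array([27. , 16.9]), 0.2) p1 (array([608.2,  -6.8]), array([16.9, 27. ]), 90.0)
```

Final checks: only the items in the job changed in the top view, and the robot is clear. Hand in.

```bash
python3 -c "
from plant import ticket
print(ticket.close_job())"
```

```text
the job is handed in; nothing more can be done
None
```

I did the whole job in the order asked and handed it in at about 57 s of robot time.

- **Old cartridge:** it stands on the tray floor. It was not locked as described: its lugs were already in line with the slots at the start. It lifted straight out, so no push or turn was needed.
- **New cartridge:** I pushed it in to about 12 mm of plunger travel and turned it clockwise until the end stop resisted (0.3 N m). It rose to the expected locked height, where the rim held it against a pull. Afterwards the bar lay along y and the slots were empty.
- **Packs:** only two black packs were present; one is in bay0 and one in bay1. On the first try at bay0 the pack caught the rim and tilted in the jaws. I set it upright on clear bench, regripped it, and then it went in freely. Both packs reached the bottom at the expected depth, and their labels measured the right size and place for being fully home.
- **Switch:** I pushed it to its far stop, where the force reached about 31 N from the closed fingers. The ball then stayed at the spot predicted for "on".
- **Last checks:** the top view before and after shows no change at the glue, discs, gauge or screwdriver. The arm and its shadow hid part of the blue and green look-alikes' area in that comparison; they looked in place in earlier pictures and I did not go near them afterwards. In the last top view my outlines of the two cartridge grip bars ran into their caps, so those two measurements were no use. My judgement of the cartridges therefore rests on the forces and the earlier pictures, because I had used all 16 picture views before the packs went in.

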